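# Raise the intake barrier and push the specimen jar home

## Task

Use the fingertips to push the counterweighted barrier arm of the specimen intake lane up past its balance point, so that it stays fully raised by itself. Then push the lidded jar that stands in the lane along under the raised barrier until it rests fully home against the end stop, sliding upright on the lane floor: do not lift it or tip it over. Leave the barrier raised and the other things where they stand.

Things in the scene. Friction and masses are not known exactly. Their poses are not given: they have to be found in the camera images.
- intake_lane: Fixed specimen lane: grey plastic floor 92 mm wide (x), 350 mm long (y -190 to +160), 6 mm thick, with pale aluminium side rails (6 mm thick, inner faces 72 mm apart, tops at z = 22 mm). Origin: on the worktop under the crossing of lane and barrier. +y runs along the lane from its open end to the end stop; +x points across it, away from the robot, to the barrier's post. Yawed up to 0.3 rad.
- barrier (a joint): Hinge of the barrier arm (rad): 0 = down, level across the lane; grows as its near end goes up and then away from the robot; 1.75 = fully raised on its up-stop, leaning a little beyond vertical away from the lane. Balance point at about 1.07: below it the arm falls shut, above it the weight takes it up to the stop, where it stays. Lifting the free end from level takes about 1.3 N.
- barrier_pivot (a point): Axis of the barrier's hinge, parallel to the lane, at x = +85 mm, y = 0, z = 68 mm of intake_lane, in an aluminium fork post that is 26 mm (x) by 37 mm (y) with its top at z = 84 mm. Axes as those of intake_lane.
- barrier_tip (a point): Centre of the free end of the barrier arm, 215 mm from the pivot; lowered: x = -130 mm, z = 68 mm of intake_lane, on the robot's side. The arm is a straight round steel bar 14 mm thick, its last 22 mm a black rubber cap 17 mm thick; lowered, its underside is 61 mm above the worktop (cap 59.5 mm) and its outer 84 mm stand free beyond the cradle.
- counterweight (a point): Centre of the counterweight, a dark steel disc 44 mm across and 22 mm thick on a stem that is part of the arm: 58 mm above the pivot when the arm is down; it swings out and down on the side away from the lane as the arm is raised.
- cradle (a point): Middle of the top of the fixed cradle in which the lowered arm lies, on the near rail: 9 mm (x) by 26 mm (y), between x = -37 and -46 mm of intake_lane; its two prongs, either side of the arm, reach z = 70 mm.
- end_stop (a point): Top middle of the inner face of the end stop, the wall across the lane's +y end: inner face at y = +150 mm of intake_lane, top at z = 40 mm, 8 mm thick.
- specimen_jar: Loose lidded round specimen jar with white lid, 58 mm across, 75 mm high, about 0.18 kg, standing upright in the lane on the open side of the barrier; it is too tall to pass under the lowered arm. Origin: centre of its underside, which is 6 mm above the worktop on the lane floor; z up.
- bay_home (a point): Point on the lane floor where the centre of the jar's underside is when the jar touches the end stop (x = 0, y = +121 mm, z = 6 mm of intake_lane). Axes as those of intake_lane.
- petri_dish: Bystander: round covered dish, 62 mm across, 15 mm high, on the worktop on the robot's side of the lane. Origin: centre of its underside.
- oil_bottle: Bystander: small brown dropper bottle, 27 mm across, 83 mm high, beyond the lane near its open end. Origin: centre of its underside.
- marker: Bystander: capped felt marker 135 mm long, 17 mm thick, lying on the worktop on the robot's side of the lane, near its open end. Origin: its middle, underneath.
There are look-alikes about, which are no part of the job. Leave any blue or purple look-alike of the specimen_jar alone.

How it is judged:
By the outcome, as a careful person would: the job done as asked, in the order asked, and still so for the second after the job is handed in, with the robot touching nothing.
It also fails if it takes over 54 s, if anything falls off the work surface, if the arm or the gripper's body presses on something with over 40 N, if the wrist force passes 120 N, or if a joint passes its speed limit or range.

## Robot

A 6-joint arm with a two-finger parallel gripper is mounted at the origin on a cart in front of the work surface, level with it; the furniture and walls round the work are solid. World frame = base frame: x ahead of the robot, y to its left, z up, the work surface at z = 0. Lengths are in m, angles in rad, forces in N, time in s.
With the tool pointing down it reaches from about 0.275 to 0.75 m from the base axis. Payload 10.2 kg.
Tool frame: the origin (TCP) lies on the front face of the gripper's body, between the roots of the fingers; the fingertips stand 64 mm ahead of it and the grasp point (between the pads) lies 45 mm ahead of it (robot.pinch_z is the distance from the TCP to the grasp point, in m); y points along the fingers, z is the direction in which the jaws open and shut, and the axes are right-handed (so a half turn about y gives the same grasp; the last joint's range is limited). The gripper opens to 88 mm and grips with 3 to 60 N. Pads are 18 mm wide; open, the fingers measure 123 mm over their backs; the gripper's body (75 mm by 187 mm) begins 45 mm behind the grasp point.
Start: joints at [1.11, 0.313, 1.498, -0, 1.331, -0.223], TCP at [0.124, 0.51, 0.303] pointing down, gripper open.
Joint ranges: [-2.94, 2.94], [-0.97, 2.17], [0.19, 2.56], [-1.23, 4.37], [0.02, 3.11], [-2.88, 2.88]. Speed limits (rad/s): [2.39, 2.39, 3.01, 3.14, 3.14, 3.14].

## Interface

Orientations are given as a unit quaternion [x, y, z, w].
In Python, from bench import robot gives the robot as it stands.
- The arm moves only by the shell command python3 -m jog 'ROWS' [FORCE]. ROWS is JSON, one flat list of numbers, 7 for each row, row after row: the closure, from -1 (fully open) to 1 (shut), then the shift along the world's x, y, z in cm, then the turn, a rotation vector about the world's x, y, z in degrees. In form: [gripper, x, y, z, rx, ry, rz, gripper, x, y, z, rx, ry, rz, ...]. A call has 1 to 12 rows; each row is the pose to reach, as a shift and turn from the pose measured when the call began; what a row does not reach only later rows make up. A row lasts 1/12 s, in which the tool goes at most 41.7 mm and 7.16 degrees, less where a joint would pass 70% of its speed; a pose out of reach is approached as far as the arm can. A call with a gripper value outside its range is refused whole. The fingers move at their own pace and stop on an object; FORCE is the grip in N (left out, the last holds). Time passes only in rows, so rows that repeat a pose let the fingers close. It gives the time, the measured TCP pose, the force and the opening at its end, in the units of the state.
- robot.read_state(): the state, without advancing time (a new reading comes with each control period).
- robot.snapshot(name): name is "scene" or "top" or "wrist"; returns a dict with "color" (400x640x3 uint8, blue, green, red), "fovy" (degrees; the focal length in pixels is half the picture's height over the tangent of half this angle, whatever the lens; pixels are square), "cx", "cy" (the principal point, pixels), "rvec" (rotation vector, rad) and "tvec" (3), from world to camera coordinates, as OpenCV has them. Camera axes: x right, y down, z forward; pixel columns grow to the right and rows downward; lengths in m; the calibration is good to about 2 mm. A picture is of the moment at which its call begins. There is no depth.
- robot.hand_in(): hands the job in, once; it reports no verdict.
The state is a dict: "t": time; "qpos": joint angles; "qd": joint speeds; "effort": joint torques, N m; "ee_pos": TCP position; "eef_rot": TCP orientation; "force": force on the tool from outside, world axes, zero at the start; "ft_torque": the same for the moment, N m; "finger_gap": finger opening in m.
Only numpy, scipy, OpenCV 4.12 (cv2) and the standard library are available. Lean on these libraries where they do the work, as an engineer would, in place of code of your own. Each camera call takes 0.05 s, during which the arm holds its last target.

## Working session

There is one attempt and no reset: what is moved stays moved. The work goes in short steps, Python scripts to look and compute and a shell command to move; the robot and the scene stay as the last step left them, time stands still between calls to the robot, and variables do not carry over. Pictures are saved under pics/ and viewed, and the job is handed in when it is done.

```bash
mkdir -p pics; cat > h.py <<'E'
import numpy as np, cv2
from bench import robot
def snap(n,f):
    s=robot.snapshot(n); cv2.imwrite('pics/'+f,s['color']); return s
def K(s):
    f=s['color'].shape[0]/2/np.tan(np.radians(s['fovy'])/2)
    return np.array([[f,0,s['cx']],[0,f,s['cy']],[0,0,1]])
def ray(s,u,v):
    R=cv2.Rodrigues(np.array(s['rvec'],float))[0]; t=np.array(s['tvec'],float).ravel()
    d=R.T@np.linalg.inv(K(s))@np.array([u,v,1.]); return -R.T@t,d/np.linalg.norm(d)
def onz(s,u,v,z):
    o,d=ray(s,u,v); return o+d*(z-o[2])/d[2]
def tri(a,b):
    A=0;B=0
    for s,u,v in (a,b):
        o,d=ray(s,u,v);P=np.eye(3)-np.outer(d,d);A=A+P;B=B+P@o
    p=np.linalg.solve(A,B); return p
def proj(s,p):
    return cv2.projectPoints(np.array(p,float).reshape(-1,1,3),np.array(s['rvec'],float),np.array(s['tvec'],float),K(s),None)[0].reshape(-1,2)
E
python3 - <<'E'
from h import *
import pickle
d={n:snap(n,n+'0.png') for n in('scene','top','wrist')}
pickle.dump(d,open('s0.pkl','wb'))
for n in d: print(n,d[n]['fovy'],ray(d[n],320,200))
s=robot.read_state();print(s['t'],s['ee_pos'],s['eef_rot'],s['force'],s['finger_gap'])
E
```

```text
scene 50.67668450911218 (array([ 0.20751856, -0.85778964,  0.58269782]), array([ 0.342737  ,  0.80049855, -0.49166393]))
top 56.16025529654741 (array([ 0.5062506 , -0.09451396,  1.06903696]), array([ 0.04815907, -0.01745122, -0.99868722]))
wrist 67.95335976936241 (array([0.04675216, 0.52871116, 0.38431597]), array([ 0.29680379, -0.05576198, -0.95330903]))
0.15 [0.1236464  0.51011085 0.30232773] [ 0.70242155 -0.08401265  0.08377842 -0.70180269] [0.87819868 0.09366977 0.41181866] 0.08816686622366234
```

View pics/scene0.png

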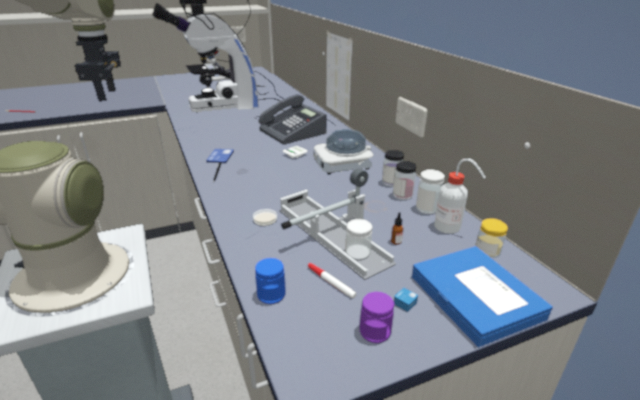

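View pics/top0.png

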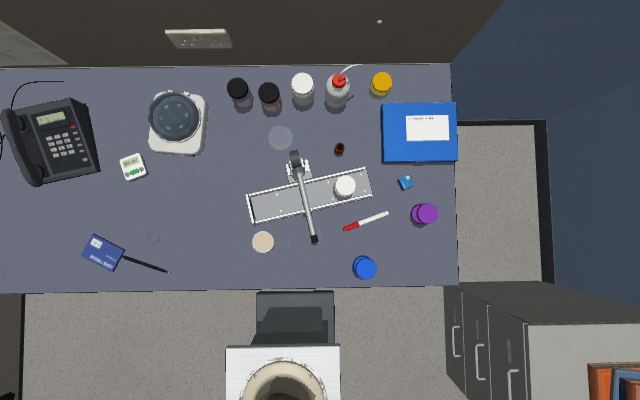

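View pics/wrist0.png

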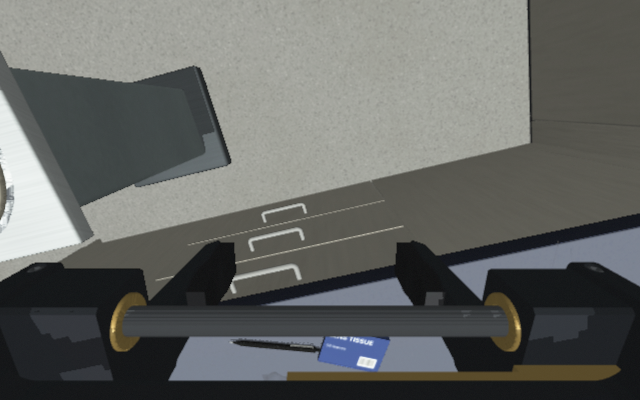

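```bash
python3 - <<'E'
import cv2
a=cv2.imread('pics/top0.png')[130:270,230:430];cv2.imwrite('pics/top0c.png',cv2.resize(a,None,fx=4,fy=4,interpolation=2))
a=cv2.imread('pics/scene0.png')[160:290,240:420];cv2.imwrite('pics/scene0c.png',cv2.resize(a,None,fx=4,fy=4,interpolation=2))
E
```

```text
(no output)
```

View pics/top0c.png

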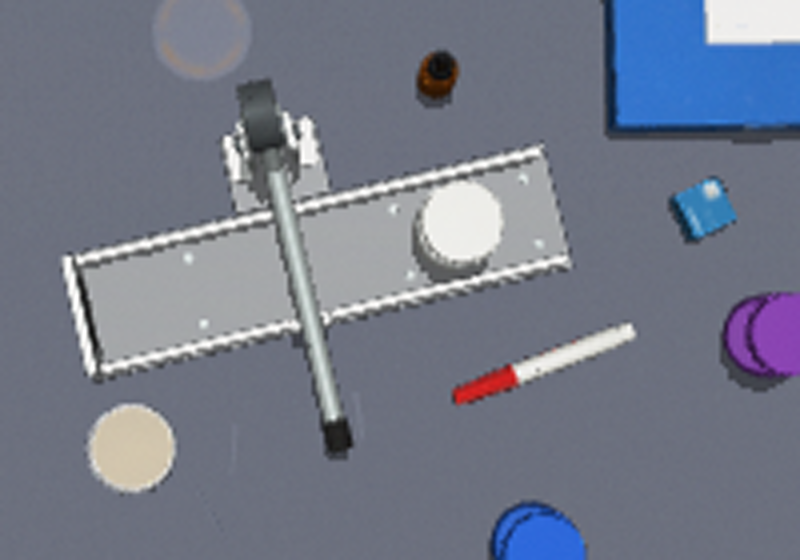

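View pics/scene0c.png

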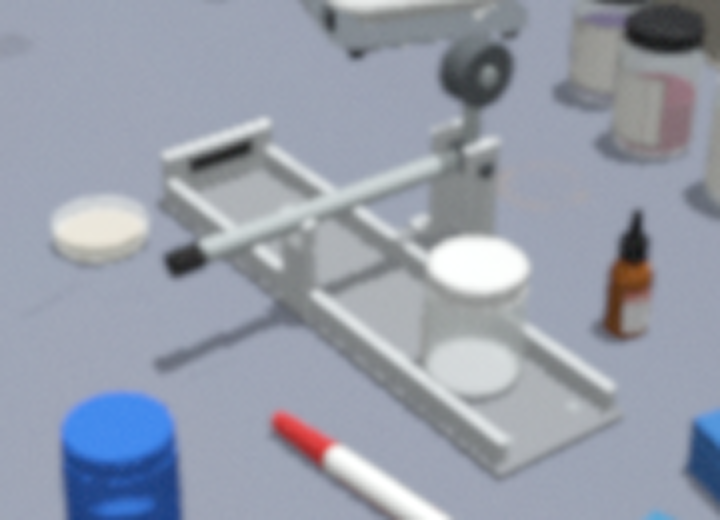

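```bash
cat > lane.py <<'E'
from h import *
import pickle
d=pickle.load(open('s0.pkl','rb'));T=d['top'];S=d['scene']
t=lambda u,v:(T,u/4+230,v/4+130)
c=lambda u,v:(S,u/4+240,v/4+160)
E
python3 - <<'E'
from lane import *
np.set_printoptions(precision=4,suppress=True)
print('tip end',tri(t(338,447),c(172,265)),'cap mid',tri(t(337,437),c(186,261)))
print('lid',tri(t(459,222),c(478,262)),onz(*t(459,222),.081))
# rail tops right end, outer corners; 
A=onz(*t(542,147),.022);B=onz(*t(570,263),.022)
C=onz(*t(66,257),.03);D=onz(*t(97,378),.03)
print(A,B,C,D)
print('railend near tri',tri(t(570,263),c(505,445)),'far',tri(t(542,147),c(613,388)))
print('endstop near corner',tri(t(97,373),c(168,163)),'far',tri(t(68,258),c(268,126)))
print('cw',tri(t(262,115),c(478,70)))
ux=(A-B)[:2];print('x dir yaw',np.arctan2(ux[1],ux[0]))
uy=(C-A)[:2];print(np.arctan2(uy[1],uy[0])-np.pi/2);uy=(D-B)[:2];print(np.arctan2(uy[1],uy[0])-np.pi/2)
print('A-B',np.linalg.norm((A-B)),np.linalg.norm(A-C))
for n,p,z in(('petri',(131,448),.015),('marker',(515,376),.0085),('markertip red',(458,396),.0085),('marker white',(632,331),.0085),('oil',(438,62),.083),('blue lid',(540,545),.08),('purple',(790,333),.08)):print(n,onz(*t(*p),z))
E
```

```text
tip end [ 0.4437 -0.0957  0.0672] cap mid [ 0.4512 -0.0954  0.0678]
lid [ 0.5919 -0.1782  0.0804] [ 0.5914 -0.1779  0.081 ]
[ 0.6486 -0.2423  0.022 ] [ 0.5665 -0.2601  0.022 ] [0.5753 0.0908 0.03  ] [0.4913 0.0698 0.03  ]
railend near tri [ 0.5673 -0.2605  0.0221] far [ 0.6471 -0.2416  0.0224]
endstop near corner [0.4952 0.0688 0.0356] far [0.5741 0.0883 0.0368]
cw [ 0.6572 -0.0506  0.1264]
x dir yaw 0.21338185191440914
0.21647834296495683
0.22405406866319155
A-B 0.0839468073802152 0.3412317570871443
petri [0.442  0.0487 0.015 ]
marker [ 0.4879 -0.2214  0.0085]
markertip red [ 0.4745 -0.1809  0.0085]
marker white [ 0.5184 -0.3051  0.0085]
oil [ 0.6981 -0.1658  0.083 ]
blue lid [ 0.3787 -0.2269  0.08  ]
purple [ 0.5147 -0.3954  0.08  ]
```

```bash
cat >> h.py <<'E'
from scipy.spatial.transform import Rotation as Rn
np.set_printoptions(precision=4,suppress=True)
YAW=.22; O=np.array([.571,-.067,0]); 
ux=np.array([np.cos(YAW),np.sin(YAW),0]);uy=np.array([-np.sin(YAW),np.cos(YAW),0]);uz=np.array([0,0,1.])
def L(x,y,z): return O+x*ux+y*uy+z*uz
def toL(p): q=np.array(p)-O; return np.array([q@ux,q@uy,q[2]])
def target(tip,a,zax):
    a=a/np.linalg.norm(a); R=np.column_stack([np.cross(a,zax),a,zax]); return tip-.064*a,Rn.from_matrix(R)
def delta(p,R):
    s=robot.read_state(); r0=Rn.from_quat(s['eef_rot'])
    return (p-s['ee_pos'])*100, np.degrees((R*r0.inv()).as_rotvec())
def st():
    s=robot.read_state();R=Rn.from_quat(s['eef_rot']).as_matrix()
    print('t',s['t'],'q',np.array(s['qpos']),'ee',s['ee_pos'],'tipL',toL(s['ee_pos']+.064*R[:,1]),'a',R[:,1],'F',s['force'],'gap',s['finger_gap'])
E
python3 - <<'E'
from h import *
st();s=robot.read_state();print(Rn.from_quat(s['eef_rot']).as_matrix())
a=lambda t:-np.cos(t)*uy-np.sin(t)*uz
for sg in(1,-1):
  p,R=target(L(-.095,.045,.03),a(np.radians(35)),sg*ux); print(sg,p,delta(p,R),R.as_matrix()[:,0])
  p,R=target(L(-.095,.045,.03),-uz,sg*uy); print('down',sg,p,delta(p,R),R.as_matrix()[:,0])
E
```

```text
t 0.15 q [ 1.1096  0.3133  1.4982  0.      1.331  -0.2234] ee [0.1236 0.5101 0.3023] tipL [-0.3107  0.6608  0.2383] a [-0.0004 -0.0008 -1.    ] F [0.8782 0.0937 0.4118] gap 0.08816686622366234
[[ 0.9718 -0.0004  0.2356]
 [-0.2356 -0.0008  0.9718]
 [-0.0002 -1.     -0.0009]]
1 [0.457  0.0073 0.0667] (array([ 33.3382, -50.2765, -23.5619]), array([-41.1684, -40.5106, -58.5654])) [ 0.1252 -0.5598  0.8192]
down 1 [ 0.4685 -0.0438  0.094 ] (array([ 34.4823, -55.3927, -20.8328]), array([ 0.0524, -0.0135, 26.233 ])) [0.9759 0.2182 0.    ]
-1 [0.457  0.0073 0.0667] (array([ 33.3382, -50.2765, -23.5619]), array([-45.4079,  46.3066, 105.8019])) [-0.1252  0.5598 -0.8192]
down -1 [ 0.4685 -0.0438  0.094 ] (array([ 34.4823, -55.3927, -20.8328]), array([  -0.0184,   -0.0715, -153.767 ])) [-0.9759 -0.2182  0.    ]
```

```bash
python3 - <<'E'
from h import *
a=lambda t:-np.cos(t)*uy-np.sin(t)*uz
p,R=target(L(-.095,.10,.20),a(np.radians(38)),ux); print(p,delta(p,R))
E
```

```text
[0.4455 0.0591 0.2394] (array([ 32.1814, -45.1036,  -6.2925]), array([-38.9358, -38.3181, -59.1224]))
```

```bash
python3 -m jog '[1,8,-11,0,-6,-6,-10, 1,8,-11,0,-6,-6,-10, 1,8,-11,0,-10,-10,-15, 1,16,-22,0,-14,-14,-22, 1,16,-22,0,-18,-18,-28, 1,16,-22,0,-22,-22,-34, 1,24,-34,-2,-26,-26,-40, 1,24,-34,-2,-30,-30,-46, 1,24,-34,-2,-34,-33,-51, 1,32.2,-45.1,-6,-39,-38,-59, 1,32.2,-45.1,-6,-39,-38,-59, 1,32.2,-45.1,-6,-39,-38,-59]' 10; python3 -c "
from h import *
st()"
```

```text
t: 1.15
ee_pos: [0.4119, 0.1053, 0.2561]
eef_rot: [0.691, -0.157, 0.639, -0.3]
force: [1.6, -0.2, -0.1]
finger_gap: 0.0102
t 1.15 q [ 0.316   0.298   1.8566 -0.9527  1.2955  0.5255] ee [0.4119 0.1053 0.2561] tipL [-0.118   0.1524  0.2167] a [ 0.1672 -0.7705 -0.6152] F [ 1.6311 -0.2369 -0.0883] gap 0.010200730314773178
```

```bash
python3 - <<'E'
from h import *
a=lambda t:-np.cos(t)*uy-np.sin(t)*uz
p,R=target(L(-.095,.05,.10),a(np.radians(38)),ux); print(delta(p,R))
p,R=target(L(-.095,.045,.028),a(np.radians(38)),ux); print(delta(p,R))
E
```

```text
(array([  4.4496,  -9.5034, -11.671 ]), array([ 0.0853, -0.2153,  0.1839]))
(array([  4.5587,  -9.9913, -18.871 ]), array([ 0.0853, -0.2153,  0.1839]))
```

```bash
python3 -m jog '[1,4.4,-6,-4,0,0,0, 1,4.4,-9.5,-8,0,0,0, 1,4.4,-9.5,-11.7,0,0,0, 1,4.4,-9.5,-11.7,0,0,0, 1,4.4,-9.5,-11.7,0,0,0]'; python3 -c "
from h import *
st();snap('scene','scene1.png');snap('top','top1.png')
for n,b in(('scene1',(140,290,200,440)),('top1',(110,270,230,430))):
  i=cv2.imread('pics/'+n+'.png')[b[0]:b[1],b[2]:b[3]];cv2.imwrite('pics/'+n+'c.png',cv2.resize(i,None,fx=3,fy=3,interpolation=2))"
```

```text
t: 1.57
ee_pos: [0.4543, 0.0078, 0.1339]
eef_rot: [0.694, -0.159, 0.636, -0.299]
force: [-0.9, 0.5, -1.1]
finger_gap: 0.0004
t 1.5667 q [ 0.0772  0.5195  1.9484 -1.1951  0.9961  0.7247] ee [0.4543 0.0078 0.1339] tipL [-0.0985  0.0481  0.0944] a [ 0.1583 -0.7709 -0.6169] F [-0.9102  0.4741 -1.119 ] gap 0.0004390764737247615
```

View pics/scene1c.png

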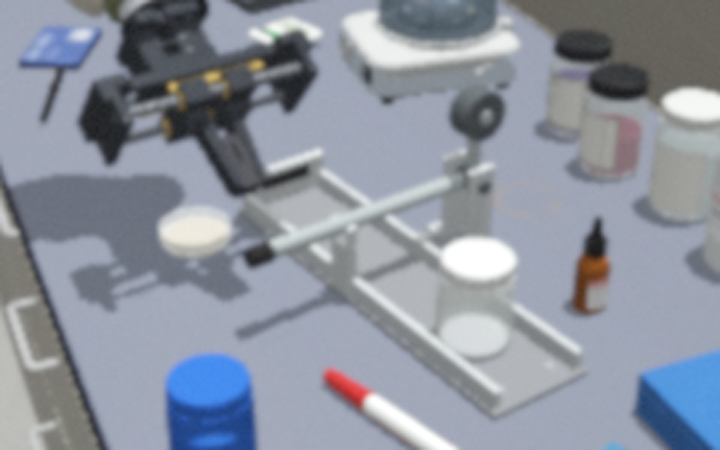

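View pics/top1c.png

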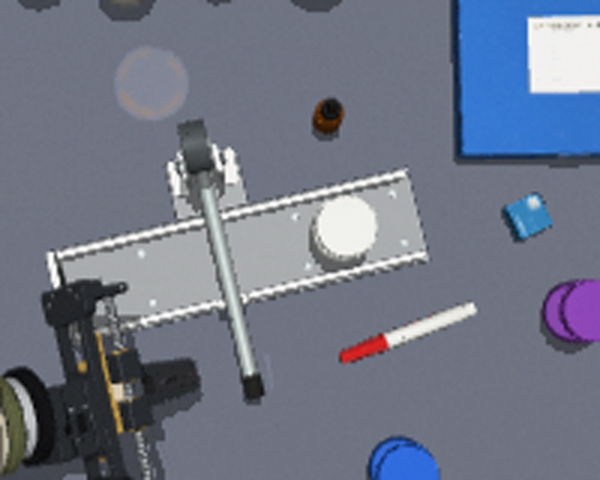

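```bash
cat > kin.py <<'E'
from h import *
from scipy.optimize import least_squares
s=robot.read_state()
Q=np.array([[1.1096,.3133,1.4982,0,1.331,-.2234],[.316,.298,1.8566,-.9527,1.2955,.5255],[.0772,.5195,1.9484,-1.1951,.9961,.7247]])
P=np.array([[.1236,.5101,.3023],[.4119,.1053,.2561],[.4543,.0078,.1339]])
def parts(q):
    R1=Rn.from_euler('z',q[0]).as_matrix();R2=R1@Rn.from_euler('y',q[1]).as_matrix();R3=R1@Rn.from_euler('y',q[1]+q[2]).as_matrix()
    R6=R3@Rn.from_euler('z',q[3]).as_matrix()@Rn.from_euler('y',q[4]).as_matrix()@Rn.from_euler('z',q[5]).as_matrix()
    return R1,R2,R3,R6
def fk(q,k):
    R1,R2,R3,R6=parts(q);a1,h,L1,e,L2,d=k
    p=R1@[a1,0,h]+R2@[0,0,L1]+R3@[e,0,L2]+R6@[0,0,d]
    return p,R6@np.array([[0,1,0],[0,0,1],[1,0,0]]).T if 0 else R6
def fit():
    f=lambda k:np.concatenate([fk(q,k)[0]-p for q,p in zip(Q,P)])
    k0=[0,.35,.4,0,.35,.2]
    return least_squares(lambda k:np.concatenate([f(k),1e-4*(k-np.array(k0))]),k0)
E
python3 - <<'E'
from kin import *
for q in Q: print(parts(q)[3])
r=fit();print(r.x,r.fun,r.jac.shape)
print(np.linalg.svd(r.jac)[1])
print(Rn.from_quat(s['eef_rot']).as_matrix())
E
```

```text
[[-0.2356 -0.9719 -0.0004]
 [-0.9719  0.2356 -0.0008]
 [ 0.0009  0.0002 -1.    ]]
[[-0.9766 -0.1354  0.1671]
 [-0.2151  0.6001 -0.7705]
 [ 0.0041 -0.7884 -0.6151]]
[[-0.9773 -0.1406  0.1584]
 [-0.2114  0.6009 -0.7709]
 [ 0.0132 -0.7869 -0.617 ]]
[ 0.0446 -0.0427  0.6075  0.117   0.3177  0.0369] [ 0.1044 -0.0512  0.0067 -0.0032 -0.0021 -0.0135  0.0031 -0.0013  0.0067
  0.     -0.      0.      0.     -0.     -0.    ] (15, 6)
[3.2536 2.4588 1.0744 0.3348 0.3091 0.0795]
[[ 0.1364  0.165   0.9768]
 [-0.5998 -0.771   0.2139]
 [ 0.7884 -0.6151 -0.0062]]
```

```bash
cat > p.py <<'E'
t=open('kin.py').read()
t=t.replace("a1,h,L1,e,L2,d=k","a1,c,h,L1,e,L2,d=k").replace("R1@[a1,0,h]","R1@[a1,c,h]").replace("k0=[0,.35","k0=[0,.116,.35")
open('kin.py','w').write(t)
E
python3 p.py; python3 - <<'E'
from kin import *
r=fit();print(r.x,r.fun)
print(np.linalg.svd(r.jac)[1])
E
```

```text
[0.0001 0.1163 0.2013 0.4388 0.0389 0.3974 0.1839] [ 0. -0. -0. -0.  0.  0. -0. -0. -0.  0.  0. -0.  0.  0.  0. -0.]
[3.263  2.4623 1.9186 0.6441 0.3347 0.2752 0.0782]
```

```bash
cat >> kin.py <<'E'
kk=fit().x
lo=np.array([-2.94,-.97,.19,-1.23,.02,-2.88]);hi=np.array([2.94,2.17,2.56,4.37,3.11,2.88])
def ik(p,R,q0):
    M=R.as_matrix() # tool cols x,y,z
    R6=np.column_stack([-M[:,2],-M[:,0],M[:,1]])
    def f(q):
        pp,r=fk(q,kk); return np.concatenate([(pp-p)*10,(r-R6).ravel()])
    r=least_squares(f,np.clip(q0,lo+.001,hi-.001),bounds=(lo,hi)); return r.x,np.abs(fk(r.x,kk)[0]-p).max(),np.abs(fk(r.x,kk)[1]-R6).max()
def head(yaw,tilt,sgn):  # heading: sgn*uy rotated by yaw (toward +ux positive)
    h=np.cos(yaw)*sgn*uy+np.sin(yaw)*ux
    a=np.cos(tilt)*h-np.sin(tilt)*uz
    z=np.cross(h,uz)*sgn  # horizontal, ~ux
    return a,z
E
python3 - <<'E'
from kin import *
r=np.radians
for sgn,yaw,tilt,x,y in((-1,0,38,-.095,-.012),(-1,0,38,-.075,-.012),(-1,0,30,-.075,-.012),(-1,0,45,-.075,-.012),(-1,-10,38,-.075,-.012),(1,30,38,-.1,.012),(1,30,30,-.1,.012)):
  a,z=head(r(yaw),r(tilt),sgn)
  for zz in (.1,.028):
    best=None
    for sz in(1,-1):
     for q4 in(-1,1.4,):
      for q6 in (-1.5,0,1.5):
        p,R=target(L(x,y,zz),a,z*sz); q,e1,e2=ik(p,R,[0,.7,1.9,q4,1,q6])
        if e1<1e-3 and e2<1e-2: print(sgn,yaw,tilt,x,zz,'sz',sz,q);best=1;break
    if not best: print(sgn,yaw,tilt,x,zz,'none')
E
```

```text
-1 0 38 -0.095 0.1 none
-1 0 38 -0.095 0.028 none
-1 0 38 -0.075 0.1 none
-1 0 38 -0.075 0.028 none
-1 0 30 -0.075 0.1 none
-1 0 30 -0.075 0.028 none
-1 0 45 -0.075 0.1 sz 1 [-0.088   0.4891  1.8865 -1.1085  0.8524  0.5   ]
-1 0 45 -0.075 0.1 sz 1 [-0.088   0.4891  1.8865 -1.1085  0.8524  0.5   ]
-1 0 45 -0.075 0.1 sz -1 [-0.088   0.4891  1.8865 -1.1085  0.8524 -2.6416]
-1 0 45 -0.075 0.028 none
-1 -10 38 -0.075 0.1 sz 1 [-0.0332  0.5843  1.7965 -1.1206  1.0603  0.6636]
-1 -10 38 -0.075 0.1 sz 1 [-0.0332  0.5843  1.7965 -1.1206  1.0603  0.6636]
-1 -10 38 -0.075 0.1 sz -1 [-0.0332  0.5843  1.7965 -1.1206  1.0603 -2.478 ]
-1 -10 38 -0.075 0.1 sz -1 [-0.0332  0.5843  1.7965 -1.1206  1.0603 -2.478 ]
-1 -10 38 -0.075 0.028 sz 1 [-0.0332  0.7287  1.8031 -1.204   1.0002  0.8252]
-1 -10 38 -0.075 0.028 sz 1 [-0.0332  0.7287  1.8031 -1.204   1.0002  0.8252]
-1 -10 38 -0.075 0.028 sz -1 [-0.0332  0.7287  1.8031 -1.204   1.0002 -2.3164]
-1 -10 38 -0.075 0.028 sz -1 [-0.0332  0.7287  1.8031 -1.204   1.0002 -2.3164]
1 30 38 -0.1 0.1 sz 1 [-0.8086  0.5658  1.8332  0.78    1.3737 -0.923 ]
1 30 38 -
[... 394 characters left out ...]
714   1.8399  0.8084  1.265   2.1046]
1 30 38 -0.1 0.028 sz -1 [-0.8086  0.714   1.8399  0.8084  1.265   2.1046]
1 30 30 -0.1 0.1 sz 1 [-0.8436  0.6305  1.8234  0.8433  1.4669 -0.9916]
1 30 30 -0.1 0.1 sz 1 [-0.8436  0.6305  1.8234  0.8433  1.4669 -0.9916]
1 30 30 -0.1 0.1 sz -1 [-0.8436  0.6305  1.8234  0.8433  1.4669  2.15  ]
1 30 30 -0.1 0.1 sz -1 [-0.8436  0.6305  1.8234  0.8433  1.4669  2.15  ]
1 30 30 -0.1 0.028 sz 1 [-0.8436  0.7824  1.8176  0.8601  1.3706 -1.1027]
1 30 30 -0.1 0.028 sz 1 [-0.8436  0.7824  1.8176  0.8601  1.3706 -1.1027]
1 30 30 -0.1 0.028 sz -1 [-0.8436  0.7824  1.8176  0.8601  1.3706  2.0389]
1 30 30 -0.1 0.028 sz -1 [-0.8436  0.7824  1.8176  0.8601  1.3706  2.0389]
```

```bash
cat > path.py <<'E'
from kin import *
r=np.radians
def wp(th,r0=.165,extra=0):
    off=.0175*np.sin(th)+.0114*np.cos(th)+.007+extra
    x=.085-r0*np.cos(th)-off*np.sin(th); z=.068+r0*np.sin(th)-off*np.cos(th)
    return x,z
s=robot.read_state();q=np.array(s['qpos']);
def row(name,x,y,z,yaw,tilt=38):
    global q
    a,zz=head(r(yaw),r(tilt),-1);p,R=target(L(x,y,z),a,zz);q,e1,e2=ik(p,R,q);d=delta(p,R)
    print(name,'tip',np.array([x,y,z]),'d',d[0].round(2),d[1].round(1),'q',q.round(2),round(e1,4),round(e2,3))
if __name__=='__main__':
    row('pre-hi',-.078,.05,.06,-12)
    row('pre',-.078,.05,.026,-12)
    row('in',-.078,-.011,.026,-12)
    for th,yaw,y in((0,-12,-.011),(.2,-12,-.010),(.4,-10,-.009),(.6,-8,-.008),(.8,-6,-.007),(1.0,-4,-.006),(1.15,-2,-.006),(1.3,0,-.006)):
        x,z=wp(th); row('th%.2f'%th,x,y,z-.009,yaw)
E
python3 path.py
```

```text
pre-hi tip [-0.078  0.05   0.06 ] d [ 2.78  0.51 -3.96] [  0.1  -0.3 -11.7] q [ 0.09  0.67  1.79 -1.06  1.12  0.79] 0.0 0.0
pre tip [-0.078  0.05   0.026] d [ 2.78  0.51 -7.36] [  0.1  -0.3 -11.7] q [ 0.09  0.74  1.78 -1.09  1.09  0.86] 0.0 0.0
in tip [-0.078 -0.011  0.026] d [ 4.11 -5.45 -7.36] [  0.1  -0.3 -11.7] q [-0.03  0.74  1.79 -1.18  1.02  0.83] 0.0 0.0
th0.00 tip [-0.08   -0.011   0.0406] d [ 3.91 -5.49 -5.9 ] [  0.1  -0.3 -11.7] q [-0.03  0.7   1.8  -1.16  1.03  0.8 ] 0.0 0.0
th0.20 tip [-0.081  -0.01    0.0706] d [ 3.79 -5.41 -2.9 ] [  0.1  -0.3 -11.7] q [-0.03  0.64  1.8  -1.13  1.06  0.74] 0.0 0.0
th0.40 tip [-0.0764 -0.009   0.1009] d [ 4.04 -5.22  0.13] [ 0.1 -0.3 -9.7] q [-0.03  0.58  1.8  -1.12  1.06  0.67] 0.0 0.0
th0.60 tip [-0.066  -0.008   0.1305] d [ 4.86 -4.91  3.09] [ 0.1 -0.3 -7.7] q [-0.02  0.53  1.78 -1.1   1.08  0.58] 0.0 0.0
th0.80 tip [-0.0497 -0.007   0.1582] d [ 6.26 -4.47  5.86] [ 0.1 -0.3 -5.7] q [-0.01  0.5   1.73 -1.08  1.09  0.5 ] 0.0 0.0
th1.00 tip [-0.0276 -0.006   0.1828] d [ 8.22 -3.92  8.32] [ 0.1 -0.3 -3.7] q [-0.    0.49  1.67 -1.05  1.11  0.41] 0.0 0.0
th1.15 tip [-0.0076 -0.006   0.1983] d [ 9.99 -3.51  9.87] [ 0.1 -0.3 -1.7] q [ 0.    0.49  1.62 -1.04  1.12  0.35] 0.0 0.0
th1.30 tip [ 0.0149 -0.006   0.2108] d [12.02 -3.05 11.12] [ 0.1 -0.3  0.3] q [ 0.01  0.51  1.55 -1.03  1.12  0.29] 0.0 0.0
```

```bash
python3 -m jog '[1,2.8,0.5,-1,0,0,-6, 1,2.8,0.5,-4,0,0,-11.7, 1,2.8,0.5,-6,0,0,-11.7, 1,2.8,0.5,-7.2,0,0,-11.7, 1,2.8,0.5,-7.2,0,0,-11.7]'; python3 -c "
from h import *
st();snap('scene','scene2.png');snap('wrist','wrist2.png')
for n,b in(('scene2',(140,290,200,440)),):
  i=cv2.imread('pics/'+n+'.png')[b[0]:b[1],b[2]:b[3]];cv2.imwrite('pics/'+n+'c.png',cv2.resize(i,None,fx=3,fy=3,interpolation=2))"; python3 path.py | head -3
```

```text
t: 2.08
ee_pos: [0.4834, 0.0161, 0.0667]
eef_rot: [0.673, -0.226, 0.665, -0.234]
force: [-0.2, 0.1, 0.6]
finger_gap: 0.0005
t 2.0833 q [ 0.0916  0.7386  1.7822 -1.0881  1.0907  0.849 ] ee [0.4834 0.0161 0.0667] tipL [-0.078   0.0509  0.0273] a [ 0.0059 -0.7884 -0.6152] F [-0.1898  0.0627  0.5518] gap 0.0005058743668941258
pre-hi tip [-0.078  0.05   0.06 ] d [-0.06 -0.06  3.09] [ 0.1 -0.3 -0.1] q [ 0.09  0.67  1.79 -1.06  1.12  0.79] 0.0 0.0
pre tip [-0.078  0.05   0.026] d [-0.06 -0.06 -0.31] [ 0.1 -0.3 -0.1] q [ 0.09  0.74  1.78 -1.09  1.09  0.86] 0.0 0.0
in tip [-0.078 -0.011  0.026] d [ 1.28 -6.02 -0.31] [ 0.1 -0.3 -0.1] q [-0.03  0.74  1.79 -1.18  1.02  0.83] 0.0 0.0
```

View pics/scene2c.png

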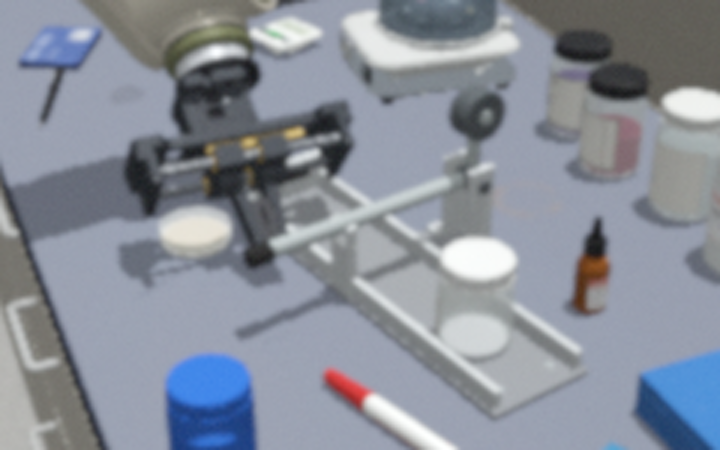

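View pics/wrist2.png

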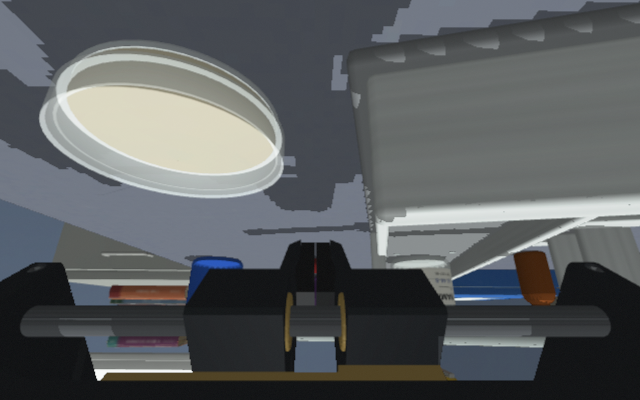

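```bash
python3 -m jog '[1,0.4,-2,-0.2,0,0,0, 1,0.8,-4,-0.2,0,0,0, 1,1.3,-6,-0.2,0,0,0, 1,1.3,-6,-0.2,0,0,0]'; python3 -c "
from h import *
st();snap('scene','scene3.png');snap('top','top3.png')
for n,b in(('scene3',(140,290,200,440)),('top3',(110,270,230,430))):
  i=cv2.imread('pics/'+n+'.png')[b[0]:b[1],b[2]:b[3]];cv2.imwrite('pics/'+n+'c.png',cv2.resize(i,None,fx=3,fy=3,interpolation=2))"; python3 path.py
```

```text
t: 2.52
ee_pos: [0.498, -0.0463, 0.0688]
eef_rot: [0.67, -0.226, 0.667, -0.233]
force: [0.3, -0.5, 0.7]
finger_gap: 0.0005
t 2.5167 q [-0.0355  0.7318  1.7893 -1.1766  1.0232  0.821 ] ee [ 0.498  -0.0463  0.0688] tipL [-0.0773 -0.0133  0.0295] a [ 0.0079 -0.7891 -0.6142] F [ 0.3468 -0.546   0.7454] gap 0.0005003096319605929
pre-hi tip [-0.078  0.05   0.06 ] d [-1.38  5.94  3.13] [ 0.1 -0.1 -0.1] q [ 0.09  0.67  1.79 -1.06  1.12  0.79] 0.0 0.0
pre tip [-0.078  0.05   0.026] d [-1.38  5.94 -0.27] [ 0.1 -0.1 -0.1] q [ 0.09  0.74  1.78 -1.09  1.09  0.86] 0.0 0.0
in tip [-0.078 -0.011  0.026] d [-0.05 -0.02 -0.27] [ 0.1 -0.1 -0.1] q [-0.03  0.74  1.79 -1.18  1.02  0.83] 0.0 0.0
th0.00 tip [-0.08   -0.011   0.0406] d [-0.24 -0.06  1.19] [ 0.1 -0.1 -0.1] q [-0.03  0.7   1.8  -1.16  1.03  0.8 ] 0.0 0.0
th0.20 tip [-0.081  -0.01    0.0706] d [-0.36  0.02  4.19] [ 0.1 -0.1 -0.1] q [-0.03  0.64  1.8  -1.13  1.06  0.74] 0.0 0.0
th0.40 tip [-0.0764 -0.009   0.1009] d [-0.12  0.21  7.22] [ 0.1 -0.1  1.9] q [-0.03  0.58  1.8  -1.12  1.06  0.67] 0.0 0.0
th0.60 tip [-0.066  -0.008   0.1305] d [ 0.7   0.52 10.18] [ 0.1 -0.1  3.9] q [-0.02  0.53  1.78 -1.1   1.08  0.58] 0.0 0.0
th0.80 tip [-0.0497 -0.007   0.1582] d [ 2.1   0.96 12.95] [ 0.1 -0.1  5.9] q [-0.01  0.5   1.73 -1.08  1.09  0.5 ] 0.0 0.0
th1.00 tip [-0.0276 -0.006   0.1828] d [ 4.06  1.52 15.41] [ 0.1 -0.1  7.9] q [-0.    0.49  1.67 -1.05  1.11  0.41] 0.0 0.0
th1.15 tip [-0.0076 -0.006   0.1983] d [ 5.84  1.92 16.96] [ 0.1 -0.1  9.9] q [ 0.    0.49  1.62 -1.04  1.12  0.35] 0.0 0.0
th1.30 tip [ 0.0149 -0.006   0.2108] d [ 7.86  2.38 18.21] [ 0.1 -0.1 11.9] q [ 0.01  0.51  1.55 -1.03  1.12  0.29] 0.0 0.0
```

View pics/scene3c.png

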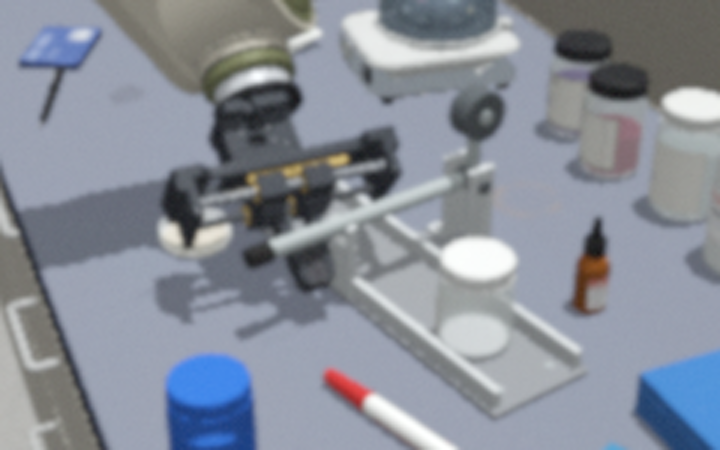

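View pics/top3c.png

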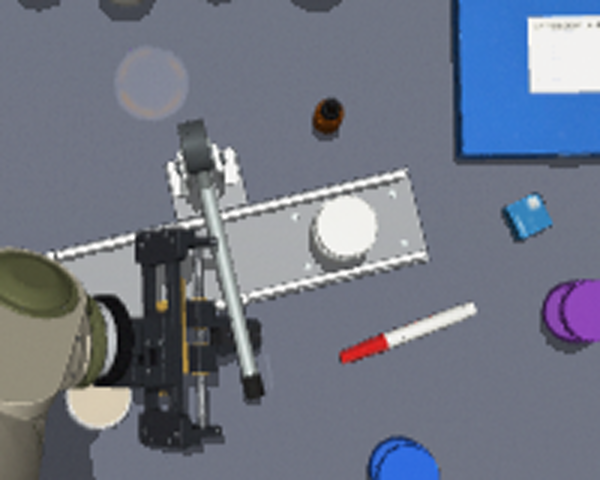

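```bash
python3 -m jog '[1,-0.2,0,1.2,0,0,0, 1,-0.3,0,2.7,0,0,0, 1,-0.3,0,4.2,0,0,0, 1,-0.2,0.1,5.7,0,0,1, 1,-0.1,0.2,7.2,0,0,2, 1,0.3,0.4,8.7,0,0,3, 1,0.7,0.5,10.2,0,0,4, 1,0.7,0.5,10.2,0,0,4]'; python3 -c "
from h import *
st();snap('scene','scene4.png');snap('top','top4.png')
for n,b in(('scene4',(140,290,200,440)),('top4',(110,270,230,430))):
  i=cv2.imread('pics/'+n+'.png')[b[0]:b[1],b[2]:b[3]];cv2.imwrite('pics/'+n+'c.png',cv2.resize(i,None,fx=3,fy=3,interpolation=2))"; python3 path.py | tail -4
```

```text
t: 3.28
ee_pos: [0.5051, -0.0378, 0.1733]
eef_rot: [0.677, -0.201, 0.659, -0.258]
force: [-0.7, -0.5, -0.9]
finger_gap: 0.0004
t 3.2833 q [-0.0195  0.5266  1.7757 -1.0982  1.0785  0.5776] ee [ 0.5051 -0.0378  0.1733] tipL [-0.0646 -0.0072  0.134 ] a [ 0.0686 -0.7861 -0.6143] F [-0.6791 -0.5066 -0.9317] gap 0.0004010387789700605
th0.80 tip [-0.0497 -0.007   0.1582] d [1.44 0.37 2.72] [ 0.1 -0.1  1.9] q [-0.01  0.5   1.73 -1.08  1.09  0.5 ] 0.0 0.0
th1.00 tip [-0.0276 -0.006   0.1828] d [3.4  0.93 5.18] [ 0.1 -0.1  3.9] q [-0.    0.49  1.67 -1.05  1.11  0.41] 0.0 0.0
th1.15 tip [-0.0076 -0.006   0.1983] d [5.17 1.34 6.73] [ 0.1 -0.1  5.9] q [ 0.    0.49  1.62 -1.04  1.12  0.35] 0.0 0.0
th1.30 tip [ 0.0149 -0.006   0.2108] d [7.2  1.79 7.98] [ 0.1 -0.1  7.9] q [ 0.01  0.51  1.55 -1.03  1.12  0.29] 0.0 0.0
```

View pics/scene4c.png

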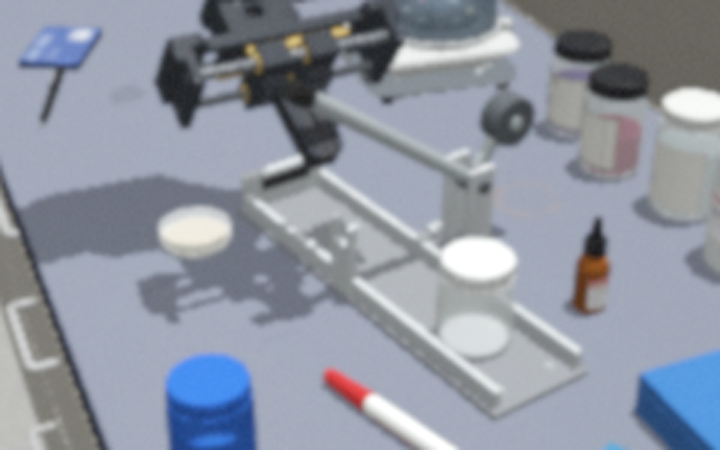

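View pics/top4c.png

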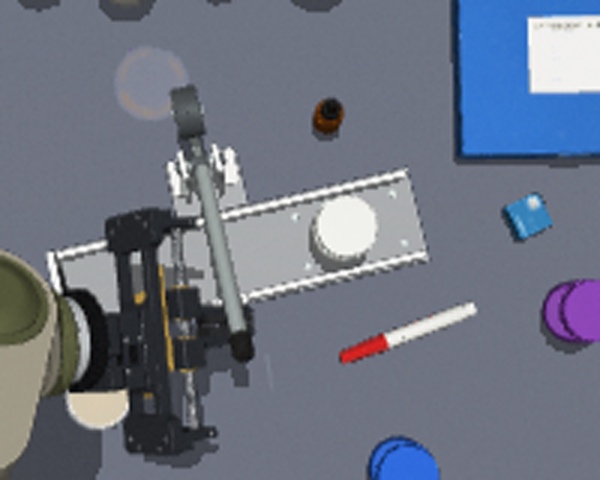

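```bash
python3 -m jog '[1,0.7,0.2,1.4,0,0,1, 1,1.4,0.4,2.7,0,0,2, 1,2.4,0.6,4,0,0,3, 1,3.4,0.9,5.2,0,0,4, 1,4.3,1.1,6,0,0,5, 1,5.2,1.3,6.7,0,0,6, 1,6.2,1.5,7.4,0,0,7, 1,7.2,1.8,8,0,0,7.9, 1,7.2,1.8,8,0,0,7.9, 1,7.2,1.8,8,0,0,7.9]'; python3 -c "
from h import *
st();snap('scene','scene5.png');snap('top','top5.png')
for n,b in(('scene5',(100,290,200,440)),('top5',(90,270,230,430))):
  i=cv2.imread('pics/'+n+'.png')[b[0]:b[1],b[2]:b[3]];cv2.imwrite('pics/'+n+'c.png',cv2.resize(i,None,fx=3,fy=3,interpolation=2))"
```

```text
t: 4.22
ee_pos: [0.5754, -0.02, 0.2493]
eef_rot: [0.691, -0.156, 0.639, -0.302]
force: [0.8, 0.2, -0.6]
finger_gap: 0.0008
t 4.2167 q [ 0.0095  0.5079  1.5555 -1.0281  1.1214  0.2903] ee [ 0.5754 -0.02    0.2493] tipL [ 0.0144 -0.0056  0.2099] a [ 0.1701 -0.7697 -0.6153] F [ 0.7609  0.1587 -0.5857] gap 0.0007808421614476451
```

View pics/scene5c.png

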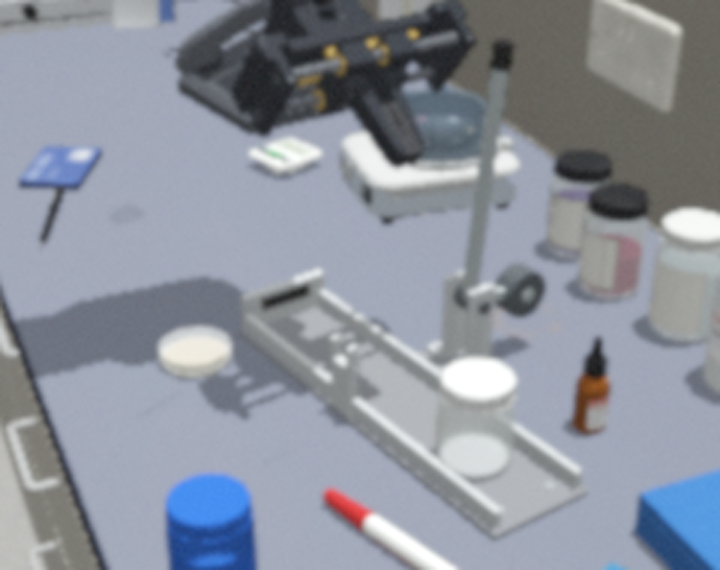

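View pics/top5c.png

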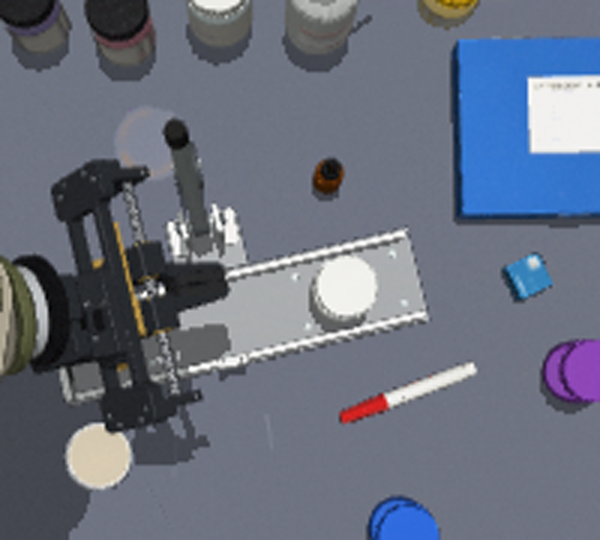

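```bash
cat > path2.py <<'E'
from kin import *
r=np.radians
q=np.array(robot.read_state()['qpos'])
def row(name,x,y,z,tilt=10):
    global q
    t=r(tilt);a=np.sin(t)*uy-np.cos(t)*uz;zz=np.cos(t)*uy+np.sin(t)*uz
    p,R=target(L(x,y,z),a,zz);q,e1,e2=ik(p,R,q);d=delta(p,R)
    print(name,'tip',np.array([x,y,z]),'d',d[0].round(2),d[1].round(1),'q',q.round(2),round(e1,4),round(e2,3))
E
python3 - <<'E'
from path2 import *
row('mid',-.12,-.05,.2);row('hi',-.004,-.19,.13);row('lo',-.004,-.18,.034);row('end',0,.07,.034)
E
```

```text
mid tip [-0.12 -0.05  0.2 ] d [-10.79 -13.26   1.38] [40.  43.2 87.4] q [-0.6   0.31  1.61  0.12  1.35 -2.43] 0.0 0.0
hi tip [-0.004 -0.19   0.13 ] d [  3.59 -24.39  -5.62] [40.  43.2 87.4] q [-0.62  0.76  1.08  0.12  1.43 -2.43] 0.0 0.0
lo tip [-0.004 -0.18   0.034] d [  3.37 -23.41 -15.22] [40.  43.2 87.4] q [-0.61  0.85  1.18  0.12  1.24 -2.45] 0.0 0.0
end tip [0.    0.07  0.034] d [ -1.7    1.07 -15.22] [40.  43.2 87.4] q [-0.28  0.65  1.58  0.18  1.   -2.17] 0.0 0.0
```

```bash
python3 -m jog '[1,-4,0,0,0,0,0, 1,-8,0,1,3,3,6, 1,-12,0,2,6,6,12, 1,-13,-2,3,9,9,18, 1,-13,-4,3,12,12,24, 1,-13,-6,3,15,15,30, 1,-12,-8,3,18,18,36, 1,-12,-10,3,21,22,43, 1,-12,-12,3,24,25,50, 1,-11,-13,3,27,28,57, 1,-11,-13,3,29,31,63, 1,-11,-13,3,32,34,69]'; python3 - <<'E'
from path2 import *
st();row('mid',-.12,-.05,.2);row('hi',-.004,-.19,.13);row('lo',-.004,-.18,.034)
E
```

```text
t: 5.32
ee_pos: [0.4646, -0.151, 0.2786]
eef_rot: [0.736, -0.046, 0.263, -0.622]
force: [-0.7, 0.3, -0.6]
finger_gap: 0.0005
t 5.3167 q [-0.5311  0.1397  1.8135 -0.0813  0.8467 -1.6111] ee [ 0.4646 -0.151   0.2786] tipL [-0.1091 -0.0763  0.2184] a [ 0.2589 -0.2226 -0.9399] F [-0.7479  0.2594 -0.5623] gap 0.0004605725583142883
mid tip [-0.12 -0.05  0.2 ] d [ 0.26 -0.18 -1.56] [17.5 17.8 39.3] q [-0.6   0.31  1.61  0.12  1.35 -2.43] 0.0 0.0
hi tip [-0.004 -0.19   0.13 ] d [ 14.64 -11.31  -8.56] [17.5 17.8 39.3] q [-0.62  0.76  1.08  0.12  1.43 -2.43] 0.0 0.0
lo tip [-0.004 -0.18   0.034] d [ 14.42 -10.34 -18.16] [17.5 17.8 39.3] q [-0.61  0.85  1.18  0.12  1.24 -2.45] 0.0 0.0
```

```bash
python3 -m jog '[1,0,-4,0,3,3,7, 1,2,-8,0,6,6,13, 1,5,-11,0,9,9,20, 1,9,-11.3,-1,12,12,26, 1,13,-11.3,-4,15,15,33, 1,14.6,-11.3,-7,17.5,17.8,39.3, 1,14.6,-11.3,-8.6,17.5,17.8,39.3, 1,14.6,-11.3,-8.6,17.5,17.8,39.3, 1,14.6,-11.3,-8.6,17.5,17.8,39.3]'; python3 - <<'E'
from path2 import *
st();row('hi',-.004,-.19,.13);row('lo',-.004,-.18,.034)
snap('scene','scene6.png');snap('top','top6.png')
for n,b in(('scene6',(100,290,200,440)),('top6',(90,270,230,430))):
  i=cv2.imread('pics/'+n+'.png')[b[0]:b[1],b[2]:b[3]];cv2.imwrite('pics/'+n+'c.png',cv2.resize(i,None,fx=3,fy=3,interpolation=2))
E
```

```text
t: 6.07
ee_pos: [0.6102, -0.2638, 0.1907]
eef_rot: [-0.639, -0.068, 0.084, 0.762]
force: [0.3, 0.4, 0.5]
finger_gap: 0.0004
t 6.0667 q [-0.6164  0.7624  1.0874  0.1169  1.4256 -2.4285] ee [ 0.6102 -0.2638  0.1907] tipL [-0.0049 -0.1894  0.1277] a [-0.0406  0.1702 -0.9846] F [0.3142 0.3947 0.5484] gap 0.0004402390950796639
hi tip [-0.004 -0.19   0.13 ] d [ 0.08 -0.04  0.23] [-0.  -0.2  0.2] q [-0.62  0.76  1.08  0.12  1.43 -2.43] 0.0 0.0
lo tip [-0.004 -0.18   0.034] d [-0.13  0.94 -9.37] [-0.  -0.2  0.2] q [-0.61  0.85  1.18  0.12  1.24 -2.45] 0.0 0.0
```

View pics/scene6c.png

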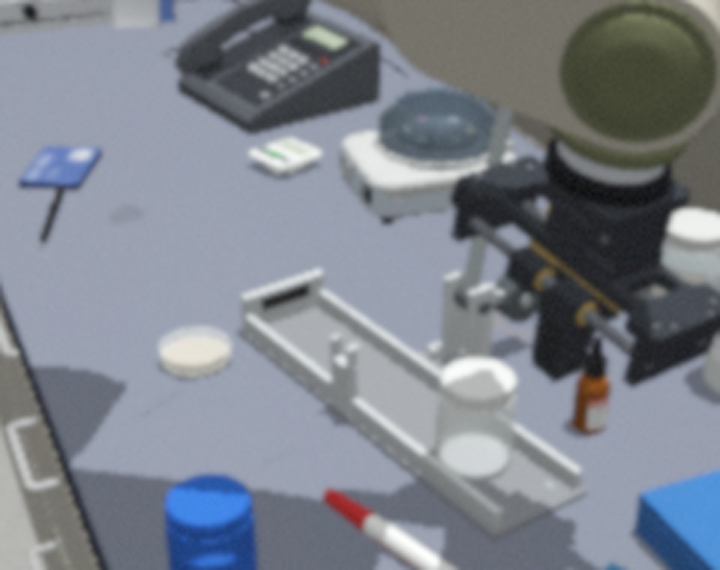

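View pics/top6c.png

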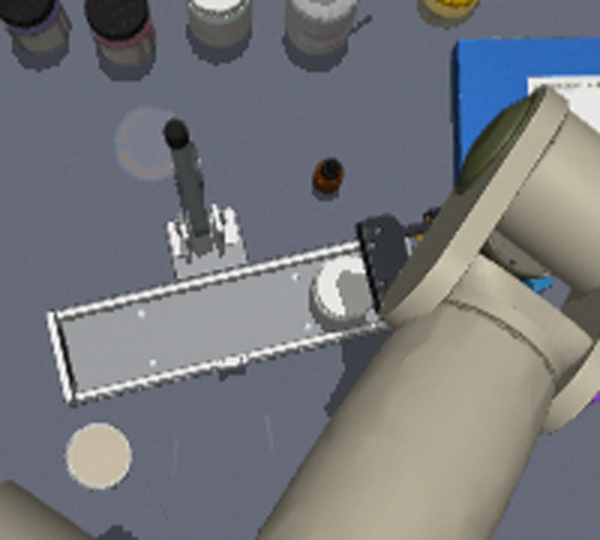

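```bash
python3 - <<'E'
from kin import *
T=robot.snapshot('top')
for z in(.25,.3,.35):
  for u,v in((550,90),(575,110),(400,315),(500,180)): print(z,(u,v),toL(onz(T,u/3+230,v/3+90,z)))
# wrist centre
s=robot.read_state();q=np.array(s['qpos']);R=parts(q);w=np.array(s['ee_pos'])-R[3]@[0,0,kk[-1]];print('wrist',toL(w),'forearm dir',R[2]@[0,0,1],'j5 axis lane',[ (R[2]@Rn.from_euler('z',q[3]).as_matrix()@[0,1,0])@k for k in(ux,uy,uz)])
snap('wrist','wrist6.png')
E
```

```text
0.25 (550, 90) [ 0.091  -0.2785  0.25  ]
0.25 (575, 110) [ 0.0722 -0.2928  0.25  ]
0.25 (400, 315) [-0.0452 -0.1303  0.25  ]
0.25 (500, 180) [ 0.0344 -0.2259  0.25  ]
0.3 (550, 90) [ 0.0813 -0.2623  0.3   ]
0.3 (575, 110) [ 0.0636 -0.2757  0.3   ]
0.3 (400, 315) [-0.0466 -0.1231  0.3   ]
0.3 (500, 180) [ 0.0281 -0.2129  0.3   ]
0.35 (550, 90) [ 0.0715 -0.2461  0.35  ]
0.35 (575, 110) [ 0.055  -0.2586  0.35  ]
0.35 (400, 315) [-0.0481 -0.1159  0.35  ]
0.35 (500, 180) [ 0.0218 -0.1999  0.35  ]
wrist [-0.0051 -0.2322  0.3766] forearm dir [ 0.7859 -0.5573 -0.2681] j5 axis lane [np.float64(0.7584007615819413), np.float64(0.6419919162527802), np.float64(0.11258181157724759)]
```

View pics/wrist6.png

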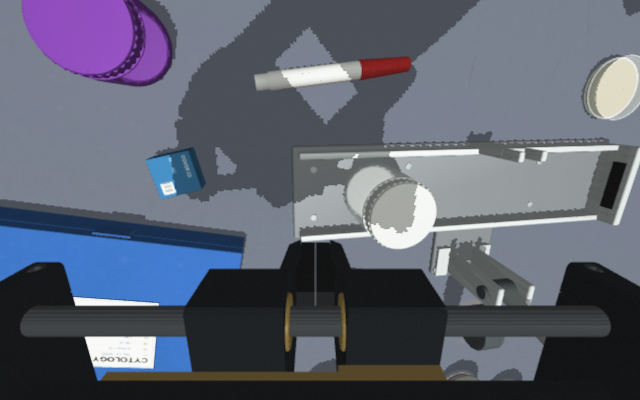

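View pics/scene6.png

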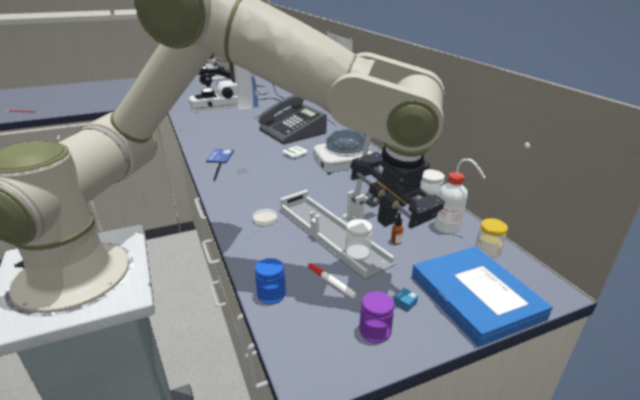

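View pics/top6.png

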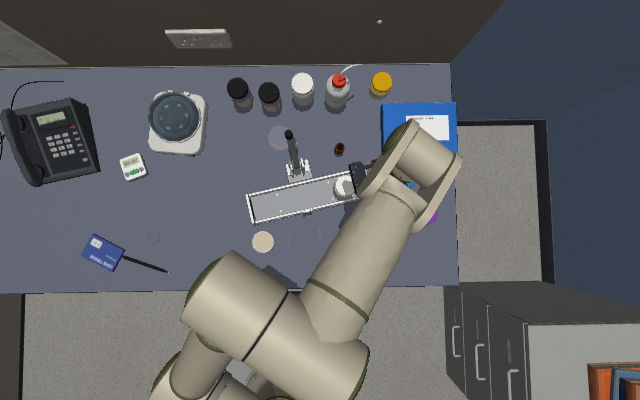

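```bash
sed -i 's/    p,R=target(L(x,y,z),a,zz);q/    Rl=Rn.from_rotvec(-r(7)*uy);a=Rl.apply(a);zz=Rl.apply(zz)\n    p,R=target(L(x,y,z),a,zz);q/' path2.py; python3 - <<'E'
from path2 import *
row('hi',-.004,-.185,.10);row('lo',-.004,-.18,.036);
for y in (-.15,-.1,-.05,0,.05,.07): row('y',-.002,y,.036)
E
```

```text
hi tip [-0.004 -0.185  0.1  ] d [-0.8   0.33 -3.29] [ 1.7 -6.7  0.1] q [-0.65  0.73  1.22  0.22  1.25 -2.52] 0.0 0.0
lo tip [-0.004 -0.18   0.036] d [-0.91  0.81 -9.69] [ 1.7 -6.7  0.1] q [-0.64  0.81  1.27  0.23  1.13 -2.55] 0.0 0.0
y tip [-0.002 -0.15   0.036] d [-1.36  3.79 -9.69] [ 1.7 -6.7  0.1] q [-0.61  0.77  1.34  0.23  1.09 -2.52] 0.0 0.0
y tip [-0.002 -0.1    0.036] d [-2.46  8.66 -9.69] [ 1.7 -6.7  0.1] q [-0.55  0.72  1.44  0.25  1.03 -2.48] 0.0 0.0
y tip [-0.002 -0.05   0.036] d [-3.55 13.54 -9.69] [ 1.7 -6.7  0.1] q [-0.49  0.67  1.53  0.26  0.98 -2.44] 0.0 0.0
y tip [-0.002  0.     0.036] d [-4.64 18.42 -9.69] [ 1.7 -6.7  0.1] q [-0.42  0.64  1.6   0.27  0.93 -2.38] 0.0 0.0
y tip [-0.002  0.05   0.036] d [-5.73 23.3  -9.69] [ 1.7 -6.7  0.1] q [-0.34  0.6   1.66  0.28  0.89 -2.32] 0.0 0.0
y tip [-0.002  0.07   0.036] d [-6.17 25.25 -9.69] [ 1.7 -6.7  0.1] q [-0.31  0.59  1.68  0.28  0.87 -2.29] 0.0 0.0
```

```bash
python3 -m jog '[1,-0.8,0.2,-2,1.7,-6.7,0, 1,-0.8,0.2,-4,1.7,-6.7,0, 1,-0.9,0.4,-6,1.7,-6.7,0, 1,-0.9,0.6,-8,1.7,-6.7,0, 1,-0.9,0.6,-9.6,1.7,-6.7,0, 1,-0.9,0.6,-9.6,1.7,-6.7,0]'; python3 - <<'E'
from path2 import *
st();row('hi',-.004,-.185,.10)
for y in (-.16,-.15,-.1,-.05,0,.05,.07): row('y',-.002,y,.036)
snap('scene','scene7.png');snap('wrist','wrist7.png')
for n,b in(('scene7',(100,290,200,440)),):
  i=cv2.imread('pics/'+n+'.png')[b[0]:b[1],b[2]:b[3]];cv2.imwrite('pics/'+n+'c.png',cv2.resize(i,None,fx=3,fy=3,interpolation=2))
E
```

```text
t: 6.77
ee_pos: [0.6002, -0.2576, 0.0983]
eef_rot: [-0.632, -0.115, 0.044, 0.765]
force: [0.9, 0.3, 0.6]
finger_gap: 0.0007
t 6.7667 q [-0.6433  0.8055  1.2732  0.228   1.1292 -2.5453] ee [ 0.6002 -0.2576  0.0983] tipL [-0.0054 -0.1812  0.0357] a [ 0.0787  0.1964 -0.9774] F [0.8526 0.2776 0.6426] gap 0.0006751156177077615
hi tip [-0.004 -0.185  0.1  ] d [ 0.22 -0.33  6.43] [-0.1 -0.1  0.2] q [-0.65  0.73  1.22  0.22  1.25 -2.52] 0.0 0.0
y tip [-0.002 -0.16   0.036] d [-0.13  2.15  0.03] [-0.1 -0.1  0.2] q [-0.62  0.78  1.31  0.23  1.1  -2.53] 0.0 0.0
y tip [-0.002 -0.15   0.036] d [-0.35  3.13  0.03] [-0.1 -0.1  0.2] q [-0.61  0.77  1.34  0.23  1.09 -2.52] 0.0 0.0
y tip [-0.002 -0.1    0.036] d [-1.44  8.01  0.03] [-0.1 -0.1  0.2] q [-0.55  0.72  1.44  0.25  1.03 -2.48] 0.0 0.0
y tip [-0.002 -0.05   0.036] d [-2.53 12.89  0.03] [-0.1 -0.1  0.2] q [-0.49  0.67  1.53  0.26  0.98 -2.44] 0.0 0.0
y tip [-0.002  0.     0.036] d [-3.62 17.77  0.03] [-0.1 -0.1  0.2] q [-0.42  0.64  1.6   0.27  0.93 -2.38] 0.0 0.0
y tip [-0.002  0.05   0.036] d [-4.72 22.65  0.03] [-0.1 -0.1  0.2] q [-0.34  0.6   1.66  0.28  0.89 -2.32] 0.0 0.0
y tip [-0.002  0.07   0.036] d [-5.15 24.6   0.03] [-0.1 -0.1  0.2] q [-0.31  0.59  1.68  0.28  0.87 -2.29] 0.0 0.0
```

View pics/scene7c.png

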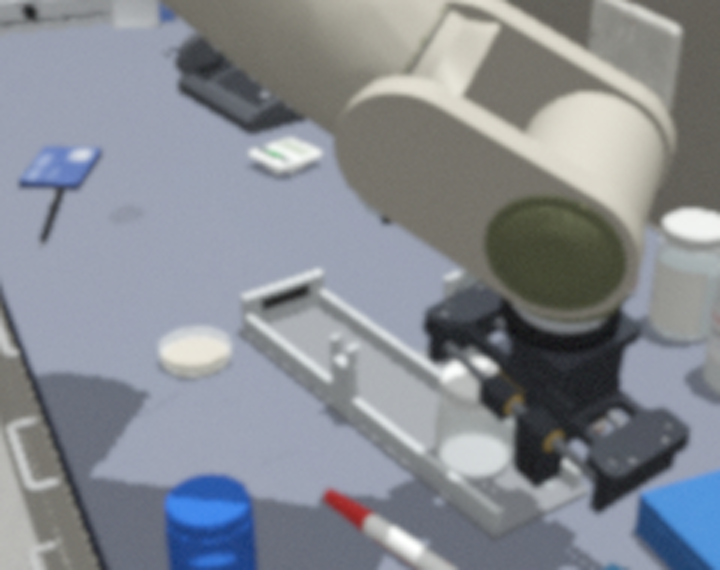

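View pics/wrist7.png

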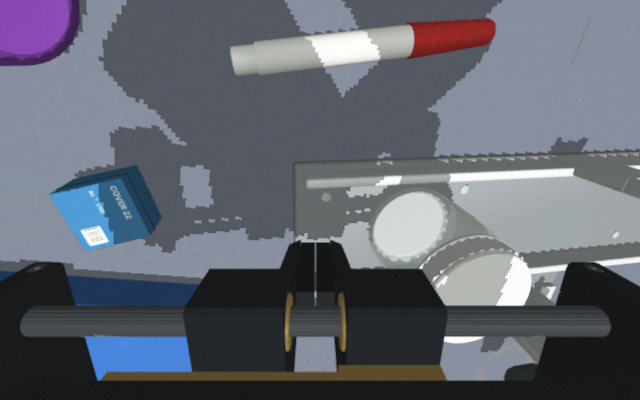

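```bash
python3 -m jog '[1,0,0.6,0,0,0,0, 1,0,1.2,0,0,0,0, 1,0,1.8,0,0,0,0, 1,-0.2,2.4,0,0,0,0, 1,-0.3,3,0,0,0,0, 1,-0.5,3.7,0,0,0,0, 1,-0.6,4.4,0,0,0,0, 1,-0.8,5.1,0,0,0,0, 1,-0.9,5.8,0,0,0,0, 1,-1.1,6.5,0,0,0,0, 1,-1.2,7.2,0,0,0,0, 1,-1.4,8,0,0,0,0]'; python3 - <<'E'
from path2 import *
st()
for y in (-.05,0,.05,.07): row('y',-.002,y,.036)
snap('scene','scene8.png');snap('wrist','wrist8.png')
for n,b in(('scene8',(100,290,200,440)),):
  i=cv2.imread('pics/'+n+'.png')[b[0]:b[1],b[2]:b[3]];cv2.imwrite('pics/'+n+'c.png',cv2.resize(i,None,fx=3,fy=3,interpolation=2))
E
```

```text
t: 7.87
ee_pos: [0.5874, -0.1778, 0.1013]
eef_rot: [-0.633, -0.117, 0.043, 0.764]
force: [-0.1, -0.9, 0.8]
finger_gap: 0.0005
t 7.8667 q [-0.5487  0.718   1.434   0.2449  1.0344 -2.4772] ee [ 0.5874 -0.1778  0.1013] tipL [-0.0003 -0.1008  0.0387] a [ 0.0825  0.1939 -0.9776] F [-0.0727 -0.8929  0.8311] gap 0.0005402306290431464
y tip [-0.002 -0.05   0.036] d [-1.25  4.91 -0.27] [0.1 0.1 0.2] q [-0.49  0.67  1.53  0.26  0.98 -2.44] 0.0 0.0
y tip [-0.002  0.     0.036] d [-2.34  9.79 -0.27] [0.1 0.1 0.2] q [-0.42  0.64  1.6   0.27  0.93 -2.38] 0.0 0.0
y tip [-0.002  0.05   0.036] d [-3.43 14.67 -0.27] [0.1 0.1 0.2] q [-0.34  0.6   1.66  0.28  0.89 -2.32] 0.0 0.0
y tip [-0.002  0.07   0.036] d [-3.87 16.62 -0.27] [0.1 0.1 0.2] q [-0.31  0.59  1.68  0.28  0.87 -2.29] 0.0 0.0
```

View pics/scene8c.png

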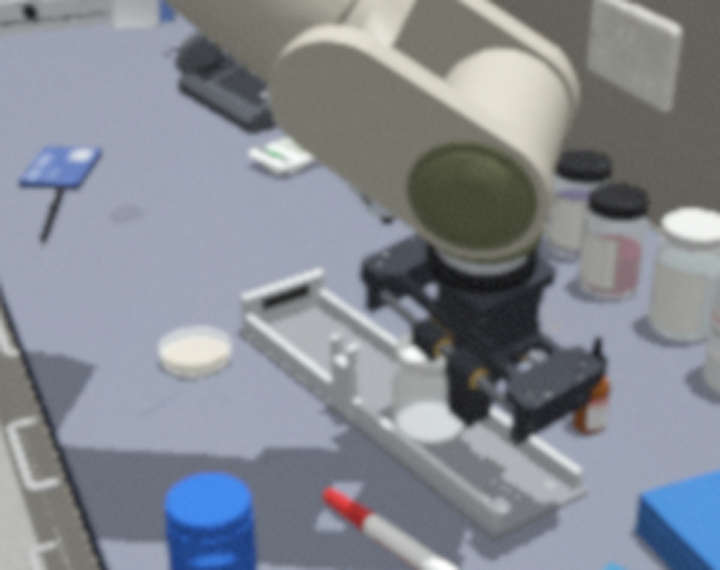

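View pics/wrist8.png

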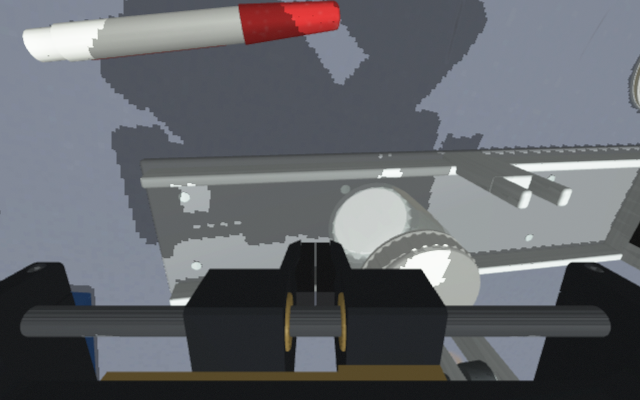

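```bash
python3 -m jog '[1,-0.3,0.7,-0.1,0,0,0, 1,-0.5,1.4,-0.2,0,0,0, 1,-0.6,2.1,-0.3,0,0,0, 1,-0.8,2.8,-0.3,0,0,0, 1,-0.9,3.5,-0.3,0,0,0, 1,-1.1,4.2,-0.3,0,0,0, 1,-1.2,4.9,-0.3,0,0,0, 1,-1.4,5.6,-0.3,0,0,0, 1,-1.6,6.3,-0.3,0,0,0, 1,-1.7,7,-0.3,0,0,0, 1,-1.9,7.7,-0.3,0,0,0, 1,-2,8.4,-0.3,0,0,0]'; python3 - <<'E'
from path2 import *
st()
for y in (0,.05,.06,.07): row('y',-.002,y,.036)
snap('scene','scene9.png');snap('top','top9.png')
for n,b in(('scene9',(100,290,200,440)),('top9',(90,270,230,430))):
  i=cv2.imread('pics/'+n+'.png')[b[0]:b[1],b[2]:b[3]];cv2.imwrite('pics/'+n+'c.png',cv2.resize(i,None,fx=3,fy=3,interpolation=2))
E
```

```text
t: 8.97
ee_pos: [0.5668, -0.0922, 0.098]
eef_rot: [-0.633, -0.117, 0.044, 0.764]
force: [0.3, -1.8, -0.7]
finger_gap: 0.0005
t 8.9667 q [-0.4347  0.6456  1.5838  0.2647  0.9383 -2.3939] ee [ 0.5668 -0.0922  0.098 ] tipL [-0.0018 -0.0126  0.0355] a [ 0.0808  0.1951 -0.9774] F [ 0.3122 -1.7753 -0.6619] gap 0.0005162520267812669
y tip [-0.002  0.     0.036] d [-0.28  1.22  0.05] [0.  0.1 0.1] q [-0.42  0.64  1.6   0.27  0.93 -2.38] 0.0 0.0
y tip [-0.002  0.05   0.036] d [-1.38  6.1   0.05] [0.  0.1 0.1] q [-0.34  0.6   1.66  0.28  0.89 -2.32] 0.0 0.0
y tip [-0.002  0.06   0.036] d [-1.59  7.08  0.05] [0.  0.1 0.1] q [-0.32  0.6   1.67  0.28  0.88 -2.3 ] 0.0 0.0
y tip [-0.002  0.07   0.036] d [-1.81  8.05  0.05] [0.  0.1 0.1] q [-0.31  0.59  1.68  0.28  0.87 -2.29] 0.0 0.0
```

View pics/scene9c.png

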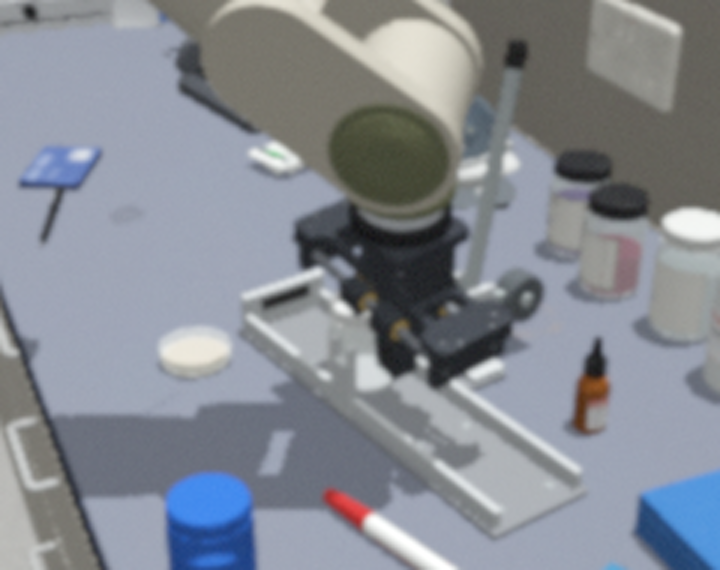

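View pics/top9c.png

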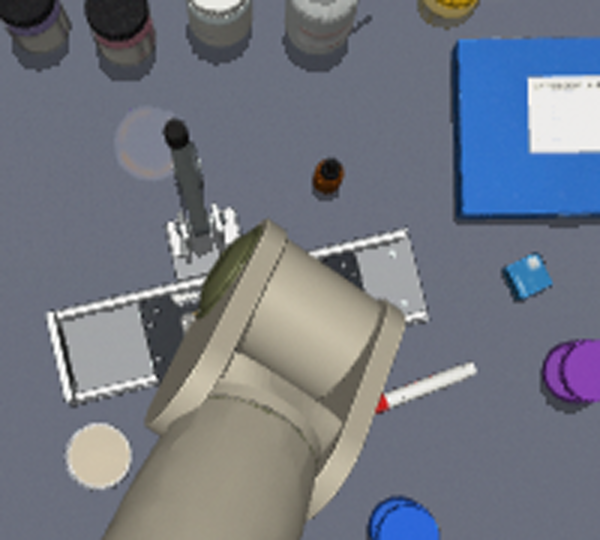

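```bash
python3 -m jog '[1,-0.1,0.6,0,0,0,0, 1,-0.3,1.2,0,0,0,0, 1,-0.4,1.8,0,0,0,0, 1,-0.5,2.4,0,0,0,0, 1,-0.7,3,0,0,0,0, 1,-0.8,3.6,0,0,0,0, 1,-0.9,4.2,0,0,0,0, 1,-1.1,4.8,0,0,0,0, 1,-1.2,5.4,0,0,0,0, 1,-1.3,6,0,0,0,0, 1,-1.5,6.5,0,0,0,0, 1,-1.6,7,0,0,0,0]'; python3 - <<'E'
from path2 import *
st()
for y in (.06,.07,.08): row('y',-.002,y,.036)
snap('scene','scene10.png');snap('top','top10.png')
for n,b in(('scene10',(100,290,200,440)),('top10',(90,270,230,430))):
  i=cv2.imread('pics/'+n+'.png')[b[0]:b[1],b[2]:b[3]];cv2.imwrite('pics/'+n+'c.png',cv2.resize(i,None,fx=3,fy=3,interpolation=2))
E
```

```text
t: 10.07
ee_pos: [0.5506, -0.0212, 0.0981]
eef_rot: [-0.633, -0.117, 0.044, 0.764]
force: [0.5, -1.2, 1.0]
finger_gap: 0.0007
t 10.0667 q [-0.3238  0.599   1.6722  0.2783  0.8756 -2.3037] ee [ 0.5506 -0.0212  0.0981] tipL [-0.0021  0.0602  0.0355] a [ 0.0802  0.1956 -0.9774] F [ 0.4975 -1.2422  0.9614] gap 0.0006590881171487854
y tip [-0.002  0.06   0.036] d [ 0.02 -0.02  0.05] [-0.   0.   0.1] q [-0.32  0.6   1.67  0.28  0.88 -2.3 ] 0.0 0.0
y tip [-0.002  0.07   0.036] d [-0.19  0.95  0.05] [-0.   0.   0.1] q [-0.31  0.59  1.68  0.28  0.87 -2.29] 0.0 0.0
y tip [-0.002  0.08   0.036] d [-0.41  1.93  0.05] [-0.   0.   0.1] q [-0.29  0.59  1.69  0.28  0.86 -2.28] 0.0 0.0
```

View pics/scene10c.png

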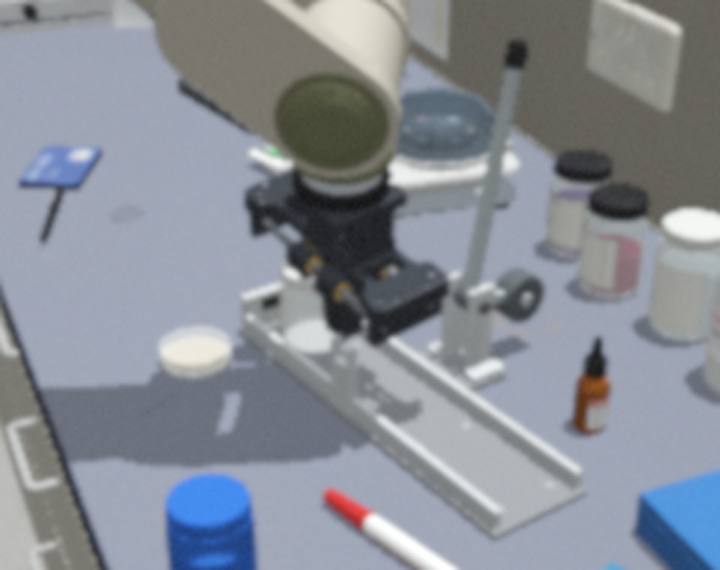

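View pics/top10c.png

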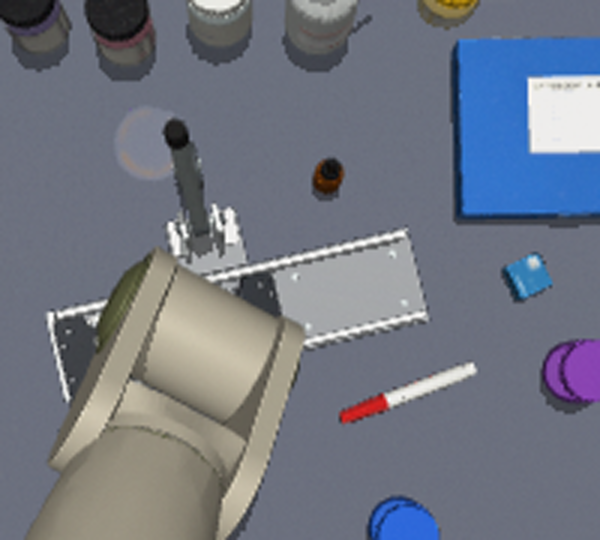

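Jar is upright about 1–2 cm from the stop. Creep while watching the force.

```bash
python3 -m jog '[1,-0.1,0.3,0,0,0,0, 1,-0.1,0.6,0,0,0,0, 1,-0.2,0.8,0,0,0,0, 1,-0.2,1,0,0,0,0, 1,-0.2,1,0,0,0,0]'; python3 - <<'E'
from path2 import *
st()
E
python3 -m jog '[1,0,0.1,0,0,0,0, 1,0,0.2,0,0,0,0, 1,-0.1,0.3,0,0,0,0, 1,-0.1,0.3,0,0,0,0]'; python3 - <<'E'
from path2 import *
st()
E
```

```text
t: 10.58
ee_pos: [0.5485, -0.0106, 0.098]
eef_rot: [-0.632, -0.117, 0.045, 0.765]
force: [1.1, -0.0, -0.5]
finger_gap: 0.0004
t 10.5833 q [-0.3059  0.5941  1.6817  0.2801  0.8684 -2.2891] ee [ 0.5485 -0.0106  0.098 ] tipL [-0.002   0.0711  0.0354] a [ 0.0794  0.1963 -0.9773] F [ 1.1189 -0.0452 -0.4751] gap 0.0003640436745586383
t: 10.92
ee_pos: [0.5474, -0.0074, 0.098]
eef_rot: [-0.632, -0.117, 0.045, 0.765]
force: [-0.2, -0.5, 0.2]
finger_gap: 0.0007
t 10.9167 q [-0.3008  0.5919  1.686   0.2808  0.8655 -2.285 ] ee [ 0.5474 -0.0074  0.098 ] tipL [-0.0024  0.0744  0.0354] a [ 0.0793  0.1963 -0.9773] F [-0.1678 -0.5149  0.1642] gap 0.0007298880210148489
```

```bash
for i in 1; do python3 -m jog '[1,0,0.1,0,0,0,0, 1,0,0.2,0,0,0,0, 1,-0.1,0.3,0,0,0,0]'; python3 -m jog '[1,0,0.1,0,0,0,0, 1,0,0.2,0,0,0,0]';  python3 -m jog '[1,0,0.1,0,0,0,0, 1,0,0.2,0,0,0,0]'; done;  python3 - <<'E'
from path2 import *
st();snap('scene','scene11.png');snap('wrist','wrist11.png')
for n,b in(('scene11',(150,250,240,360)),):
  i=cv2.imread('pics/'+n+'.png')[b[0]:b[1],b[2]:b[3]];cv2.imwrite('pics/'+n+'c.png',cv2.resize(i,None,fx=6,fy=6,interpolation=2))
E
```

```text
t: 11.17
ee_pos: [0.5464, -0.0044, 0.098]
eef_rot: [-0.632, -0.117, 0.045, 0.765]
force: [0.3, -1.2, 0.5]
finger_gap: 0.0004
t: 11.33
ee_pos: [0.5465, -0.0024, 0.098]
eef_rot: [-0.633, -0.117, 0.045, 0.764]
force: [1.2, -6.2, 0.4]
finger_gap: 0.0007
t: 11.5
ee_pos: [0.5474, -0.0016, 0.0985]
eef_rot: [-0.634, -0.118, 0.044, 0.763]
force: [3.0, -13.2, 1.7]
finger_gap: 0.0007
t 11.5 q [-0.2894  0.589   1.6892  0.2794  0.858  -2.2735] ee [ 0.5474 -0.0016  0.0985] tipL [-0.0009  0.0798  0.036 ] a [ 0.083   0.1929 -0.9777] F [  2.9911 -13.1599   1.6758] gap 0.0007418623961474712
```

View pics/scene11c.png

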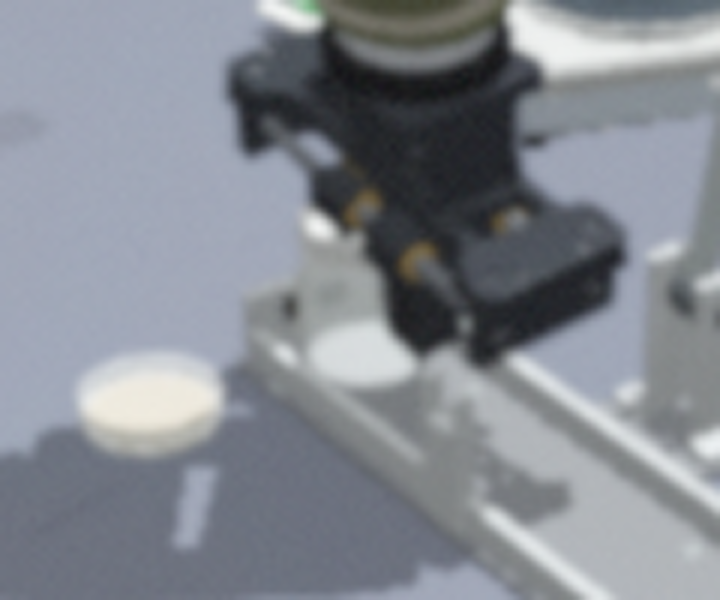

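View pics/wrist11.png

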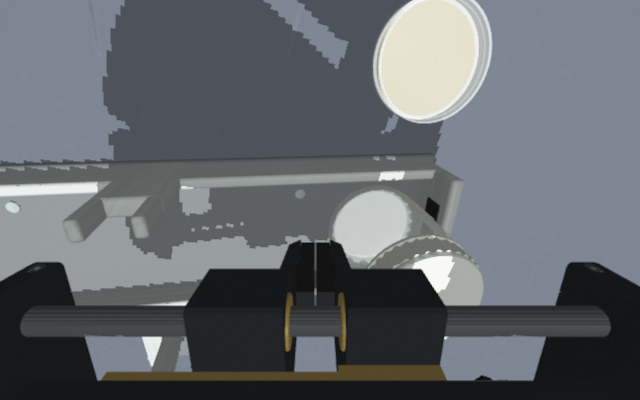

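```bash
python3 -m jog '[1,0.1,-0.4,0,0,0,0, 1,0.3,-1.2,0,0,0,0, 1,0.5,-2.4,0,0,0,0, 1,0.8,-3.6,0,0,0,0, 1,0.8,-3.6,2,0,0,0, 1,0.8,-3.6,5,0,0,0, 1,0.8,-3.6,8,0,0,0, 1,0,-3.6,11,0,0,0, 1,-3,-3.6,14,0,0,0, 1,-7,-3.6,16,0,0,0, 1,-11,-3.6,17,0,0,0, 1,-14,-3.6,18,0,0,0]'; python3 -m jog '[1,-4,4,2,0,0,0, 1,-6,8,3,0,0,0, 1,-8,12,4,0,0,0, 1,-8,16,4,0,0,0, 1,-8,20,4,0,0,0, 1,-8,24,4,0,0,0, 1,-8,28,4,0,0,0, 1,-8,32,4,0,0,0, 1,-8,32,4,0,0,0, 1,-8,32,4,0,0,0]'; python3 - <<'E'
from path2 import *
st();a=snap('scene','scene12.png');b=snap('top','top12.png')
import pickle;pickle.dump({'scene':a,'top':b},open('s1.pkl','wb'))
for n,b in(('scene12',(100,290,200,440)),('top12',(90,270,230,430))):
  i=cv2.imread('pics/'+n+'.png')[b[0]:b[1],b[2]:b[3]];cv2.imwrite('pics/'+n+'c.png',cv2.resize(i,None,fx=3,fy=3,interpolation=2))
E
```

```text
t: 12.6
ee_pos: [0.4055, -0.038, 0.2792]
eef_rot: [-0.634, -0.118, 0.043, 0.763]
force: [-0.3, -1.5, 0.7]
finger_gap: 0.0001
t: 13.43
ee_pos: [0.3254, 0.2841, 0.319]
eef_rot: [-0.634, -0.119, 0.045, 0.763]
force: [0.4, 0.5, 0.0]
finger_gap: 0.0005
t 13.4333 q [ 0.3786  0.0152  1.8195  0.1634  1.162  -1.4803] ee [0.3254 0.2841 0.319 ] tipL [-0.1553  0.4072  0.2565] a [ 0.0819  0.1932 -0.9777] F [0.446  0.5437 0.0203] gap 0.0004830183515600191
```

View pics/scene12c.png

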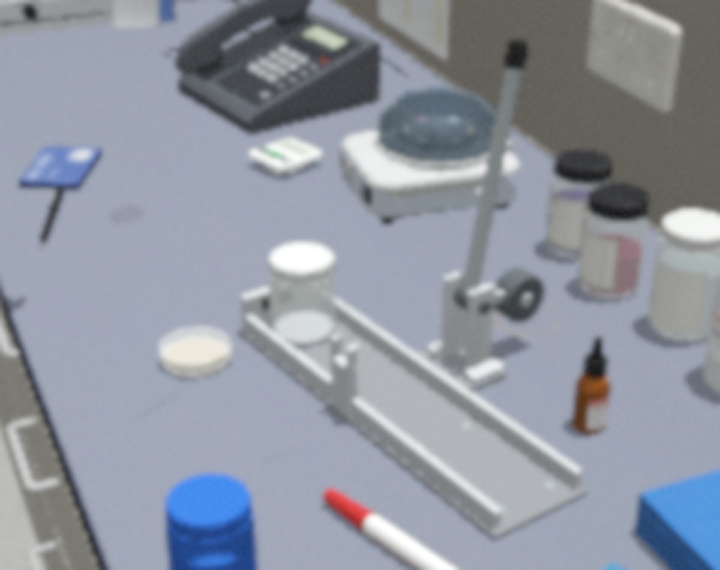

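View pics/top12c.png

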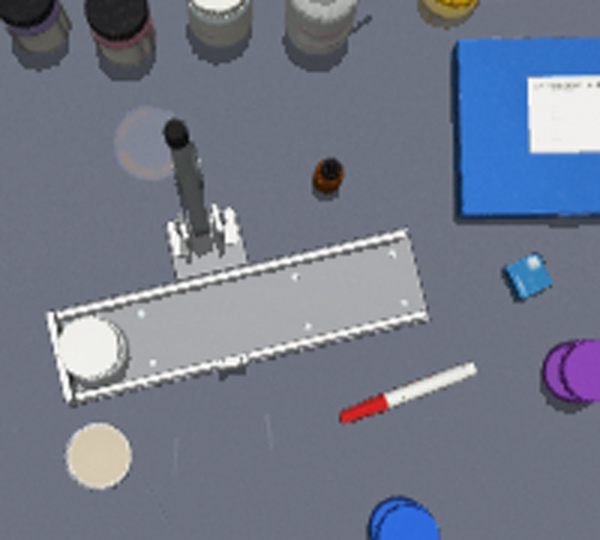

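```bash
python3 - <<'E'
from path2 import *
import pickle
d=pickle.load(open('s1.pkl','rb'));d0=pickle.load(open('s0.pkl','rb'))
T=d['top'];S=d['scene']
t=lambda u,v:(T,u/3+230,v/3+90);c=lambda u,v:(S,u/3+200,v/3+100)
m=tri(t(93,347),c(302,259));print('lid',toL(m),'onz',toL(onz(*t(93,347),.081)))
e1=onz(*t(53,315),.04);e2=onz(*t(73,399),.04);print('stop',toL(e1),toL(e2))
tip=tri(t(176,131),c(516,53));l=toL(tip);print('tip',l,'theta',np.arctan2(l[2]-.068,-(l[0]-.085)))
# bystander shift
for z,(u0,v0,u1,v1) in{'petri':(235,225,285,260),'oil':(325,135,350,162),'marker':(335,205,395,235)}.items():
  a=d0['top']['color'][v0:v1,u0:u1].astype(int);b=T['color'][v0:v1,u0:u1].astype(int);print(z,np.abs(a-b).mean())
st()
E
```

```text
lid [-0.0055  0.115   0.0808] onz [-0.0049  0.1146  0.081 ]
stop [0.0348 0.1489 0.04  ] [-0.0442  0.1482  0.04  ]
tip [ 0.1192 -0.0015  0.2694] theta 1.7389567896413847
petri 2.4571428571428573
oil 2.102716049382716
marker 2.2646296296296295
t 13.5333 q [ 0.3727  0.0122  1.8226  0.1631  1.1626 -1.4832] ee [0.3257 0.2816 0.319 ] tipL [-0.1555  0.4046  0.2564] a [ 0.0825  0.1923 -0.9779] F [-0.6839 -0.7105 -0.5576] gap 0.00026501451920479975
```

```bash
python3 -c "
from bench import robot
print(robot.hand_in())"
```

```text
the job is handed in; nothing more can be done
None
```

The barrier is fully raised and staying up by itself, and the jar stands upright against the end stop. I handed the job in at about 13.5 s.

**How it was done:** I lifted the barrier with the closed fingertips from underneath until it was past its balance point, and the counterweight took it the rest of the way. I then pushed the jar from behind along the lane floor under the raised arm, creeping at the end. Finally I backed the arm away from everything.

**Final checks:**
- **Barrier:** its angle measured about 1.74 rad, against the 1.75 stop.
- **Jar height:** the lid top was at z = 0.081 m, so the jar is upright on the lane floor.
- **Jar at the stop:** the push force rose from about 1 N to 13 N at the stop. In the top view the jar's centre is about 34 mm from the stop's outer face, where 37 mm would be exactly home. I put the 3 mm difference down to measurement error.
- **Other objects:** the petri dish, oil bottle and marker show no change in the top view. The blue and purple look-alikes appear unmoved.

**One disagreement:** my estimate of the lane's origin, taken from the barrier tip, put the stop about 9 mm nearer than the text says. For that reason I judged "home" from the contact force and the jar's position relative to the stop, not from absolute coordinates.

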